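# Cover the casting moulds and crank their carriage along

## Robot

A 6-joint arm with a two-finger parallel gripper is mounted at the origin on the work surface. World frame = base frame: x ahead of the robot, y to its left, z up, the work surface at z = 0. Lengths are in m, angles in rad, forces in N, time in s.
With the tool pointing down it reaches from about 0.35 to 0.975 m from the base axis. Payload 4.9 kg.
Tool frame: the origin (TCP) lies on the centre line of the jaws, within the pads' length; the fingertips stand 14 mm ahead of it and the grasp point (between the pads) lies 5 mm behind it (manip.nose_length is the distance from the TCP to the fingertips, in m); z points along the fingers, y is the line along which they close (so a half turn about z gives the same grasp; the last joint's range is limited). The gripper opens to 85 mm and grips with 20 to 120 N. Pads are 22 mm wide; open, the fingers measure 114 mm over their backs; the gripper's body (76 mm by 85 mm) begins 54 mm behind the grasp point. The pads swing forward as they close: fully open they stand 13 mm farther back than shut.
Start: joints at [1.132, 0.053, 1.613, -0, 1.476, -0.119], TCP at [0.196, 0.593, 0.245] pointing down, gripper open.
Joint ranges: [-3.01, 3.01], [-1.01, 2.22], [0.06, 2.58], [-1.02, 4.17], [0.09, 2.62], [-3.14, 3.14]. Speed limits (rad/s): [2.57, 2.57, 3.14, 3.14, 3.14, 3.14].

## Interface

Orientations are given as a unit quaternion [w, x, y, z].
In Python, from plant import manip, imaging gives the robot as it stands.
- The arm moves only by the tool play_rows, never from a script. Its argument "commands" is a list of rows, each a list of 6 numbers: the shift along the tool's x, y, z in mm, then the turn, a rotation vector about the tool's x, y, z in degrees. A call has 1 to 5 rows; each row shifts and turns the commanded pose from where the row before left it, along the tool's axes as they then stand; what a row does not reach is not made up. A row lasts 1/12 s, in which the tool goes at most 41.7 mm and 7.16 degrees, less where a joint would pass 70% of its speed; a pose out of reach is approached as far as the arm can. A call is refused whole if a number of a shift passes 41.7 or a number of a turn 7.16, either way. A call with a gripper value outside its range is refused whole. "hand" is the finger opening in mm, from 0 to 85.4, set as the call begins (left out, the last holds). The fingers move at their own pace and stop on an object; the grip force is fixed at half the most. Time passes only in rows, so rows that do not move let the fingers close. It gives the time, the measured TCP pose, the force, the opening and the grip force at its end, in the units of the state.
- manip.state(): the state, without advancing time (a new reading comes with each control period).
- imaging.grab_frame(name): name is "scene" or "side" or "wrist"; returns a dict with "image" (400x640x3 uint8, red, green, blue), "fx", "fy", "cx", "cy" (pixels), "R" (3x3) and "t" (3): a world point X has camera coordinates R X + t; the wrist camera has in their place "mount" (4x4, takes a point from camera to tool coordinates, whose origin is the TCP and whose axes are the flange's). Camera axes: x right, y down, z forward; pixel columns grow to the right and rows downward; lengths in m; the calibration is good to about 2 mm. The wrist camera is an equidistant fisheye: a pixel r from the principal point sees the ray r / f radians off the axis. A picture is of the moment at which its call begins: read the wrist's pose just before it. There is no depth.
- manip.job_done(): hands the job in; it is judged then, once.
The state is a dict: "time": time; "joint_pos": joint angles; "joint_vel": joint speeds; "joint_efforts": joint torques, N m; "tool_pos": TCP position; "tool_rot": TCP orientation; "contact_force": force on the tool from outside, world axes, zero at the start; "ft_torque": the same for the moment, N m; "gripper_width": opening from 0.0 (shut) to 1.0 (fully open); "grasp_force": force on a finger pad.
Only numpy, scipy, OpenCV 4.12 (cv2) and the standard library are available. Lean on these libraries where they do the work, as an engineer would, in place of code of your own. Each camera call takes 0.05 s, during which the arm holds its last target. There are 200 camera calls.

## Task

First put every loose knobbed plaster cover on a mould of its own on the carriage, centred, and press it down until it sits level and fully down on its seal. Then pull the brake knob out, swing the wheel's folding crank handle up until it latches, and wind the wheel clockwise to its stop so that the carriage runs to the far end. Finish by pushing the brake knob fully home and folding the crank handle flat again, the covers still seated and the other things on the bench left where they are.

Things in the scene. Friction and masses are not known exactly. Their poses are not given: they have to be found in the camera images.
- cover0: Loose round white plaster cover (2 to 4 are present, lying knob up on a 3 mm mat): a flat disc 72 mm across and 12 mm thick with a plain round grip knob 26 mm across and 25 mm tall on its middle (37 mm tall in all), about 0.14 kg. Laid on a mould, press it 6 mm down onto it. Origin: centre of the underside; z up out of the knob.
- cover1: Loose round white plaster cover (2 to 4 are present, lying knob up on a 3 mm mat): a flat disc 72 mm across and 12 mm thick with a plain round grip knob 26 mm across and 25 mm tall on its middle (37 mm tall in all), about 0.14 kg. Laid on a mould, press it 6 mm down onto it. Origin: centre of the underside; z up out of the knob.
- cover2: Loose round white plaster cover (2 to 4 are present, lying knob up on a 3 mm mat): a flat disc 72 mm across and 12 mm thick with a plain round grip knob 26 mm across and 25 mm tall on its middle (37 mm tall in all), about 0.14 kg. Laid on a mould, press it 6 mm down onto it. Origin: centre of the underside; z up out of the knob.
- cover3: Loose round white plaster cover (2 to 4 are present, lying knob up on a 3 mm mat): a flat disc 72 mm across and 12 mm thick with a plain round grip knob 26 mm across and 25 mm tall on its middle (37 mm tall in all), about 0.14 kg. Laid on a mould, press it 6 mm down onto it. Origin: centre of the underside; z up out of the knob.
- mould0_top (a point): Centre of the top face of a white plaster mould (96 mm square, cavity 54 mm across), one of four fixed two by two on the carriage, 105 mm between centres; the face is 90 mm above the table. A thin guard rail round the four rises to 105 mm. x: the way the carriage travels; z up. Its black seal ring (63 mm mean diameter) stands 7 mm proud; pushed down (6 N) it stays, 1 mm proud.
- mould1_top (a point): Centre of the top face of a white plaster mould (96 mm square, cavity 54 mm across), one of four fixed two by two on the carriage, 105 mm between centres; the face is 90 mm above the table. A thin guard rail round the four rises to 105 mm. x: the way the carriage travels; z up. Its black seal ring (63 mm mean diameter) stands 7 mm proud; pushed down (6 N) it stays, 1 mm proud.
- mould2_top (a point): Centre of the top face of a white plaster mould (96 mm square, cavity 54 mm across), one of four fixed two by two on the carriage, 105 mm between centres; the face is 90 mm above the table. A thin guard rail round the four rises to 105 mm. x: the way the carriage travels; z up. Its black seal ring (63 mm mean diameter) stands 7 mm proud; pushed down (6 N) it stays, 1 mm proud.
- mould3_top (a point): Centre of the top face of a white plaster mould (96 mm square, cavity 54 mm across), one of four fixed two by two on the carriage, 105 mm between centres; the face is 90 mm above the table. A thin guard rail round the four rises to 105 mm. x: the way the carriage travels; z up. Its black seal ring (63 mm mean diameter) stands 7 mm proud; pushed down (6 N) it stays, 1 mm proud.
- wheel_centre (a point): Point on the upright axis of the aluminium handwheel (136 mm across, lying flat, its top face 76 mm above the table), 104 mm above the table: the height of the crank handle's pivot. Fixed to the bed and sharing its axes: x is the way the carriage travels, z up. The wheel stands on the side of the bed away from the covers.
- handwheel (a joint): Turn of the handwheel, rad, 0 at the start, growing as it is turned clockwise seen from above, up to the stop at 9.42 (one and a half turns), about 0.2 N m. It drives the carriage, moulds and all, 10.6 mm per rad along the bed's x, 100 mm in all. At 0 the crank's pivot is on the bed's +y side of the wheel.
- crank_handle (a joint): Fold of the crank handle, rad: 0 = flat across the wheel, free end at its centre; 1.57 = latched upright. Starts at 0 to 0.25. Its level, tangential hinge is stiff (0.25 N m) and stays where left. At the start a tail on it sits between two fixed posts and locks the wheel; it comes free above about 1.35. At the end of the winding it folds flat freely.
- crank_pivot (a point): Middle of the crank handle's hinge, 75 mm from the wheel's axis, 104 mm above the table; turns with the wheel. The handle: steel shank 10 mm thick from 0 to 18 mm from the pivot, then a black plastic sleeve 22 mm thick from 18 to 75 mm (its free end), spinning freely on the shank. Folded, its centre line is 28 mm above the wheel's face.
- crank_grip (a point): Point on the centre line of the handle's black sleeve, 55 mm from the pivot, 20 mm from the free end; moves with handle and wheel. Its y axis points along the handle from free end to pivot.
- brake_top (a point): Middle of the top of the black brake knob: round, push-pull, 32 mm across, 16 mm tall, on a narrower neck, on a bracket at the carriage's edge nearest the wheel; 114 mm above the table when pushed in, 129 mm when out. Moves with the knob. Same axes as the bed.
- brake_knob (a joint): How far the brake knob is pulled up, m: 0 = pushed home (its pin in a notch of the carriage, which is locked), 0.015 = fully out (carriage free). About 5 N, stays where it is left. The pin can go home only at either end of the carriage's travel (within about 1.5 mm).
- plaster_ring: Bystander: white plaster ring, 68 mm across outside, 22 mm tall, hole 44 mm, lying among the covers. Origin: centre of underside.
- soap_jar: Bystander: jar with a white cap, 64 mm across, 100 mm tall. Origin: centre of underside.
- brush: Bystander: hand brush lying flat.
- pot: Bystander: white plastic cup, 90 mm across, 85 mm tall. Origin: centre of underside.
- mallet: Bystander: hammer lying flat.
- bat: Bystander: plain white plaster disc, 110 mm across, 20 mm thick, without a knob. Origin: centre of underside.
Not all that is in view belongs to the job. Leave any pink or red look-alike of the cover0 alone.

How it is judged:
By the outcome, as a careful person would: the job done as asked, in the order asked, and still so for the second after the job is handed in, with the robot touching nothing.
Of cover0, cover1, cover2, cover3 only 2 to 4 are there at a start; the rules pass over those that are not, and their reading is None.
At some moment in a run one of cover0, cover1, cover2, cover3 may be knocked a few centimetres aside while the robot is not near it.
It also fails if it takes over 210 s, if anything falls off the work surface, if the arm or the gripper's body presses on something with over 40 N, if the wrist force passes 120 N, or if a joint passes its speed limit or range.

## Working session

There is one attempt and no reset: what is moved stays moved. The work goes in short steps, Python scripts to look and compute and a tool call to move; the robot and the scene stay as the last step left them, time stands still between calls to the robot, and variables do not carry over. Pictures are saved under pics/ and viewed, at most 14 in all, crops included, and the job is handed in when it is done.

Besides the shell and the picture viewer there is one more tool, called after "Call:" as name(argument=value, ...) on one line, values as JSON. play_rows: Moves the arm, as the interface text tells. Its arguments: {"type":"object","properties":{"commands":{"type":"array","items":{"type":"array","items":{"type":"number"}}},"hand":{"type":"number"}},"required":["commands"]}

```bash
ls; mkdir -p pics; python3 - <<'E'
from plant import manip, imaging
import cv2
for n in ("scene","side","wrist"):
    f=imaging.grab_frame(n); cv2.imwrite(f"pics/{n}0.png",f["image"][:,:,::-1])
    print(n,{k:(v.tolist() if hasattr(v,'tolist') else v) for k,v in f.items() if k!="image"})
print(manip.state(), manip.nose_length)
E
```

```text
pics
scene {'fx': 506.03312888825974, 'fy': 506.03312888825974, 'cx': 320.55572389127167, 'cy': 205.80452883220744, 'R': [[-0.5966162557541751, 0.8025259947221883, -0.001034971028883134], [0.675716145073067, 0.5016463051399439, -0.5401469020803844], [-0.43296274049560285, -0.32295976891031525, -0.8415701117601153]], 't': [0.2624799801819374, -0.34580849469708363, 2.323050594304613]}
side {'fx': 423.15967569696335, 'fy': 423.15967569696335, 'cx': 322.1363784892745, 'cy': 204.438398377184, 'R': [[-0.9845916127007903, -0.17466708131720132, -0.008412306662692257], [-0.10134663704601603, 0.6091683167813959, -0.7865385057256792], [0.14250689582865841, -0.7735666568136524, -0.6174839367201618]], 't': [0.5582255425643623, 0.06844249782934951, 1.4966033391911042]}
wrist {'fx': 309.70691628693146, 'fy': 309.70691628693146, 'cx': 317.7940089443629, 'cy': 196.13277739945505, 'mount': [[-0.00014004238580628002, -0.9533098473736725, -0.3019938994226761, 0.07739828292990339], [0.9999999741773283, -0.00018755434258435977, 0.00012833047153379754, -2.0946931685750236e-05], [-0.0001789789695019916, -0.30199387365268177, 0.9533098490222236, -0.12860467975387496], [0.0, 0.0, 0.0, 1.0]]}
{'time': 0.15, 'joint_pos': array([ 1.13204359e+00,  5.32026601e-02,  1.61395719e+00, -3.59291948e-06,
        1.47599824e+00, -1.19021351e-01]), 'joint_vel': array([ 1.71620376e-03, -2.80970366e-03, -2.68969746e-03, -5.27132786e-04,
        1.87281050e-03, -3.93976581e-05]), 'joint_efforts': array([ 7.91157090e-04, -3.94240451e+01, -3.70722234e+01, -8.24912081e-05,
        4.67469785e-03, -5.21245298e-06]), 'tool_pos': array([0.19626337, 0.59290598, 0.24435979]), 'tool_rot': array([-2.13752099e-04,  1.59185396e-01,  9.87248397e-01, -7.52968171e-04]), 'contact_force': array([ 0.27389951, -0.76820349, -0.31934899]), 'ft_torque': array([ 0.01709361,  0.01165872, -0.01058565]), 'grasp_force': 0.0, 'gripper_width': 0.997134025131951} 0.014
```

View pics/scene0.png

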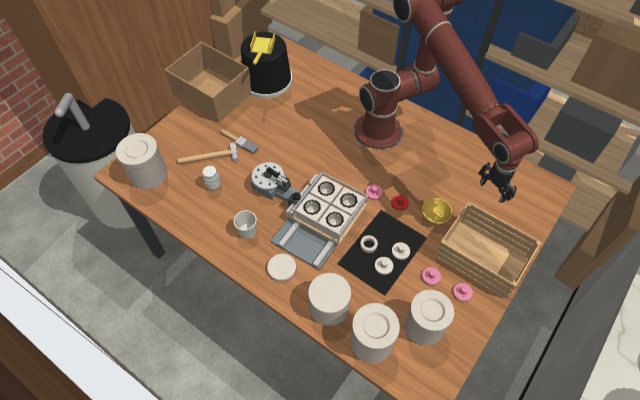

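View pics/side0.png

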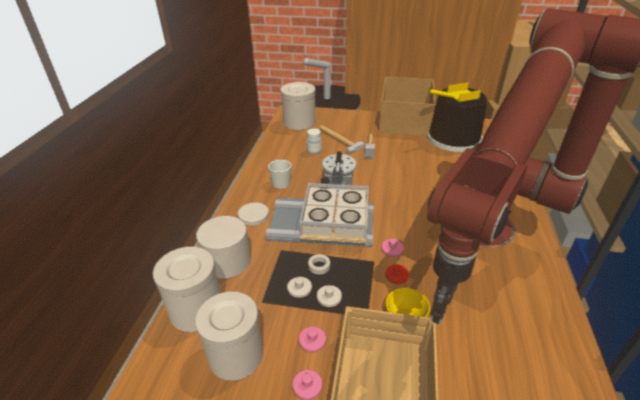

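The scene view shows two white covers at about (401,250) and (384,265), the ring at (369,243), four moulds around (327,205), the wheel at (269,180) and the brake at (295,198). I'll enlarge the bed.

```bash
cat > h.py <<'E'
from plant import manip, imaging
import numpy as np, cv2
from scipy.spatial.transform import Rotation as Ro
def tool():
    s=manip.state(); q=s["tool_rot"]; return s, s["tool_pos"], Ro.from_quat([q[1],q[2],q[3],q[0]]).as_matrix()
def cast(f,uv,z,pose=None):
    """pixels -> world points on plane height z"""
    uv=np.atleast_2d(np.array(uv,float))
    x=(uv-[f["cx"],f["cy"]])/[f["fx"],f["fy"]]
    if "mount" in f:
        p,R=pose; th=np.linalg.norm(x,axis=1,keepdims=True)
        d=np.c_[x/np.maximum(th,1e-9)*np.sin(th),np.cos(th)]
        M=f["mount"]; d=d@M[:3,:3].T@R.T; o=p+R@M[:3,3]
    else:
        d=np.c_[x,np.ones(len(x))]@f["R"]; o=-f["R"].T@f["t"]
    return o+d*((z-o[2])/d[:,2:])
def proj(f,X,pose=None):
    X=np.atleast_2d(X)
    if "mount" in f:
        p,R=pose; M=np.array(f["mount"]); c=((X-p)@R-M[:3,3])@M[:3,:3]
        r=np.linalg.norm(c[:,:2],axis=1); th=np.arctan2(r,c[:,2]); x=c[:,:2]/r[:,None]*th[:,None]
    else:
        c=X@f["R"].T+f["t"]; x=c[:,:2]/c[:,2:]
    return x*[f["fx"],f["fy"]]+[f["cx"],f["cy"]]
def wrist():
    s,p,R=tool(); f=imaging.grab_frame("wrist"); return f,(p,R),s
E
python3 - <<'E'
from h import *
f=imaging.grab_frame("scene"); g=imaging.grab_frame("side")
a=cv2.resize(f["image"][150:300,230:450],None,fx=3.6,fy=3.6,interpolation=cv2.INTER_CUBIC)
cv2.imwrite("pics/s1.png",a[:,:,::-1])
b=cv2.resize(g["image"][145:315,255:385],None,fx=3.5,fy=3.5,interpolation=cv2.INTER_CUBIC)
cv2.imwrite("pics/s2.png",b[:,:,::-1])
for n,uv,z in [("c1",(401,250),.03),("c2",(384,265),.03),("ring",(369,243),.02),("whl",(269,180),.1),("brake",(295,198),.12),("mc",(327,205),.09)]:
    print(n,cast(f,uv,z).round(3))
for n,uv,z in [("c1",(329,295),.03),("c2",(299,286),.03),("ring",(319,264),.02),("mc",(335,208),.09)]:
    print(n,cast(g,uv,z).round(3))
E
```

```text
c1 [[0.479 0.417 0.03 ]]
c2 [[0.572 0.399 0.03 ]]
ring [[0.522 0.298 0.02 ]]
whl [[ 0.562 -0.169  0.1  ]]
brake [[ 0.578 -0.021  0.12 ]]
mc [[0.514 0.087 0.09 ]]
c1 [[0.47 0.43 0.03]]
c2 [[0.562 0.412 0.03 ]]
ring [[0.522 0.306 0.02 ]]
mc [[0.503 0.107 0.09 ]]
```

View pics/s1.png

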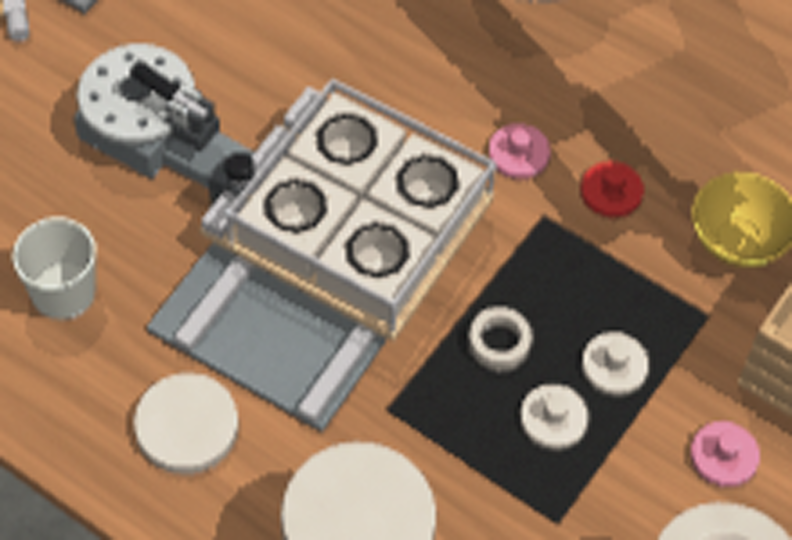

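View pics/s2.png

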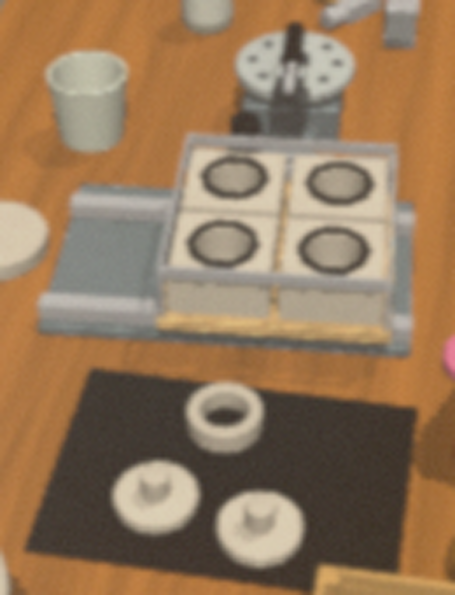

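Call:
play_rows(commands=[[-30,-17,-12,0,0,0],[-30,-17,-12,0,0,0],[-30,-17,-8,0,0,0],[-30,-17,-6,0,0,0],[-30,-17,-6,0,0,0]])

```text
time: 0.67
tool_pos: [0.3129, 0.4643, 0.2899]
tool_rot: [0.0, 0.159, 0.987, 0.0]
contact_force: [1.0, -0.1, 0.5]
gripper_width: 1.0
grasp_force: 0.0
```

Call:
play_rows(commands=[[-30,-17,-6,0,0,0],[-30,-17,-6,0,0,0],[-30,-17,-6,0,0,0],[-30,-17,-6,0,0,0],[-30,-17,-6,0,0,0]])

```text
time: 1.08
tool_pos: [0.4286, 0.3362, 0.3196]
tool_rot: [0.0, 0.159, 0.987, 0.0]
contact_force: [0.2, 0.6, 0.6]
gripper_width: 1.002
grasp_force: 0.0
```

Call:
play_rows(commands=[[-30,-17,-6,0,0,0],[-30,-17,-6,0,0,0],[-20,-10,0,0,0,0],[0,0,0,0,0,0],[0,0,0,0,0,0]])

```text
time: 1.5
tool_pos: [0.4904, 0.2699, 0.331]
tool_rot: [-0.0, 0.16, 0.987, 0.0]
contact_force: [0.4, -0.0, -0.4]
gripper_width: 1.0
grasp_force: 0.0
```

```bash
python3 - <<'E'
from h import *
import pickle
f,pose,s=wrist(); pickle.dump((f,pose),open("w1.pkl","wb"))
cv2.imwrite("pics/w1.png",f["image"][:,:,::-1]); print(s["time"],pose[0],pose[1].round(3),s["contact_force"])
E
```

```text
1.5 [0.49036094 0.26993047 0.33102856] [[-0.949  0.316 -0.001]
 [ 0.316  0.949  0.   ]
 [ 0.001 -0.    -1.   ]] [ 0.43928529 -0.00168505 -0.37391306]
```

View pics/w1.png

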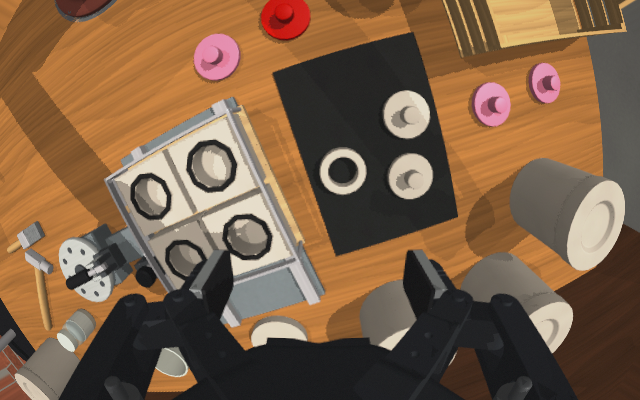

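The wrist view shows covers at (406,115) and (410,177), the ring at (342,172), seal rings at (150,196), (212,165), (185,261) and (247,236), and the wheel at (88,268). Next I'll fit them.

```bash
cat > m.py <<'E'
from h import *
import pickle
f,pose=pickle.load(open("w1.pkl","rb")); im=f["image"]; g=im.max(2)
def comp(mask,uv,z):
    n,l,st,c=cv2.connectedComponentsWithStats(mask.astype(np.uint8))
    ys,xs=np.nonzero(mask); i=np.argmin((xs-uv[0])**2+(ys-uv[1])**2); k=l[ys[i],xs[i]]
    cn=max(cv2.findContours((l==k).astype(np.uint8),0,1)[0],key=len)[:,0]
    W=cast(f,cn,z,pose)[:,:2].astype(np.float32)
    (c,r)=cv2.minEnclosingCircle(W); e=cv2.fitEllipse(W)
    return np.round(e[0],4),np.round(e[1],4),len(cn)
for n,uv in [("cA",(395,125)),("cB",(398,185)),("ring",(322,172))]:
    print(n,comp(g>110,uv,.013))
for uv in [(150,196),(212,165),(185,261),(247,236)]:
    box=np.zeros_like(g); cv2.circle(box,uv,31,1,-1)
    print("seal",comp((g<70)&(box>0),(uv[0]-19,uv[1]),.097))
E
python3 m.py; python3 - <<'E'
from m import *
a=cv2.resize(im[100:320,40:280],None,fx=2.7,fy=2.7,interpolation=cv2.INTER_CUBIC)
cv2.imwrite("pics/w1c.png",a[:,:,::-1])
print(cast(f,[(88,268)],.076,pose))
E
```

```text
cA (array([0.4727, 0.4135]), array([0.0704, 0.0709]), 133)
cB (array([0.5656, 0.3949]), array([0.0704, 0.0716]), 128)
ring (array([0.526 , 0.2971]), array([0.0682, 0.07  ]), 130)
seal (array([0.4535, 0.0401]), array([0.0644, 0.0657]), 122)
seal (array([0.4463, 0.144 ]), array([0.0645, 0.0652]), 144)
seal (array([0.5621, 0.0421]), array([0.0582, 0.092 ]), 145)
seal (array([0.5511, 0.149 ]), array([0.0626, 0.0736]), 157)
cA (array([0.4727, 0.4135]), array([0.0704, 0.0709]), 133)
cB (array([0.5656, 0.3949]), array([0.0704, 0.0716]), 128)
ring (array([0.526 , 0.2971]), array([0.0682, 0.07  ]), 130)
seal (array([0.4535, 0.0401]), array([0.0644, 0.0657]), 122)
seal (array([0.4463, 0.144 ]), array([0.0645, 0.0652]), 144)
seal (array([0.5621, 0.0421]), array([0.0582, 0.092 ]), 145)
seal (array([0.5511, 0.149 ]), array([0.0626, 0.0736]), 157)
[[ 0.52971866 -0.18236957  0.076     ]]
```

View pics/w1c.png

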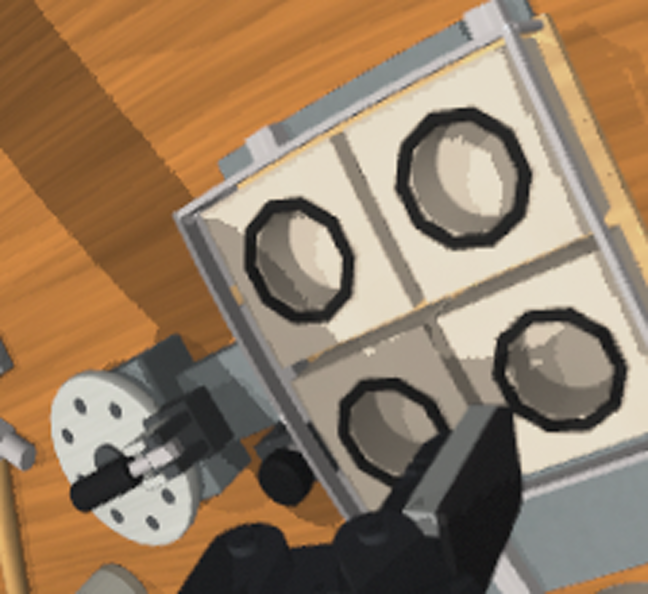

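Call:
play_rows(commands=[[9,18.7,28,0,0,0],[9,18.7,28,0,0,0],[9,18.7,28,0,0,0],[9,18.7,28,0,0,0],[9,18.7,28,0,0,0]], hand=60)

```text
time: 1.97
tool_pos: [0.4749, 0.3757, 0.19]
tool_rot: [-0.0, 0.158, 0.987, 0.0]
contact_force: [-0.1, -0.0, -0.1]
gripper_width: 0.704
grasp_force: 0.0
```

Call:
play_rows(commands=[[9,18.7,28,0,0,0],[8.2,18.5,28,0,0,0],[0,0,0,0,0,0],[0,0,0,0,0,0]])

```text
time: 2.3
tool_pos: [0.4691, 0.4151, 0.1324]
tool_rot: [-0.002, 0.157, 0.988, -0.002]
contact_force: [0.6, -0.3, -0.1]
gripper_width: 0.703
grasp_force: 0.0
```

```bash
cat > cov.py <<'E'
from h import *
import sys
# usage: zplane near_x near_y : find disc-top circle of white thing nearest (x,y)
def find(f,pose,z,xy,thr=110,r=.05,zk=None):
    g=f["image"].min(2); u=proj(f,[[*xy,z]],pose)[0]
    n,l,st,c=cv2.connectedComponentsWithStats((g>thr).astype(np.uint8))
    best=None
    for k in range(1,n):
        if st[k,4]<150: continue
        cn=max(cv2.findContours((l==k).astype(np.uint8),0,1)[0],key=len)[:,0]
        W=cast(f,cv2.convexHull(cn)[:,0],z,pose)[:,:2].astype(np.float32)
        if len(W)<5: continue
        e=cv2.fitEllipse(W); d=np.hypot(e[0][0]-xy[0],e[0][1]-xy[1])
        if best is None or d<best[0]: best=(d,e)
    return best
def delta(xy,z):
    s,p,R=tool(); return ((np.array([*xy,z])-p)@R*1000).round(1)
E
python3 - <<'E'
from cov import *
f,pose,s=wrist(); cv2.imwrite("pics/w2.png",f["image"][:,:,::-1]); print(pose[0],s["gripper_width"])
print(find(f,pose,.015,(.4727,.4135)))
E
```

```text
[0.46905746 0.41506441 0.13241169] 0.7032974060096405
(np.float64(0.0008292763249806436), ((0.4718739092350006, 0.4134273827075958), (0.0710119679570198, 0.072390615940094), 64.78507995605469))
```

View pics/w2.png

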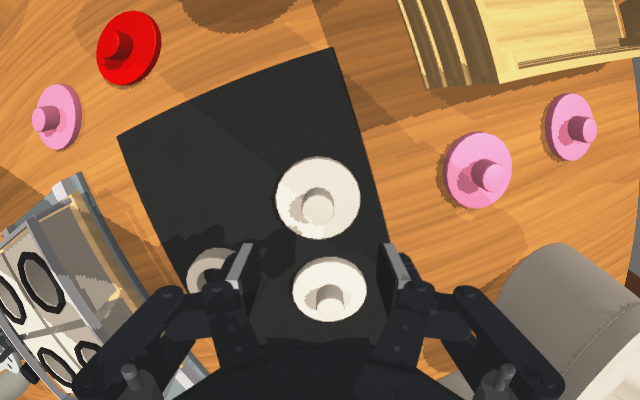

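The cover is where expected, with its disc centred near (318,197) between the open pads, so I'll grasp it.

Call:
play_rows(commands=[[-3.2,-0.7,25,0,0,0],[0,0,25,0,0,0],[0,0,25,0,0,0],[0,0,15,0,0,0],[0,0,12,0,0,0]])

```text
time: 2.77
tool_pos: [0.4751, 0.4125, 0.0335]
tool_rot: [0.0, 0.159, 0.987, 0.0]
contact_force: [-0.6, -0.2, 0.3]
gripper_width: 0.699
grasp_force: 0.0
```

Call:
play_rows(commands=[[0,0,0,0,0,0],[0,0,0,0,0,0]])

```text
time: 2.93
tool_pos: [0.4753, 0.4128, 0.0342]
tool_rot: [0.0, 0.159, 0.987, 0.0]
contact_force: [0.0, 0.0, 0.0]
gripper_width: 0.701
grasp_force: 0.0
```

Call:
play_rows(commands=[[0,0,0,0,0,0],[0,0,0,0,0,0],[0,0,0,0,0,0],[0,0,0,0,0,0],[0,0,0,0,0,0]], hand=15)

```text
time: 3.35
tool_pos: [0.4759, 0.4134, 0.0354]
tool_rot: [0.001, 0.159, 0.987, 0.001]
contact_force: [-1.4, -1.2, 6.6]
gripper_width: 0.279
grasp_force: 59.2
```

Call:
play_rows(commands=[[0,0,0,0,0,0],[0,0,0,0,0,0]])

```text
time: 3.52
tool_pos: [0.476, 0.4134, 0.0354]
tool_rot: [0.001, 0.159, 0.987, 0.001]
contact_force: [-0.8, -0.6, 6.0]
gripper_width: 0.278
grasp_force: 59.2
```

Call:
play_rows(commands=[[0,0,-8,0,0,0],[0,0,-20,0,0,0],[0,0,-38,0,0,0],[0,0,-38,0,0,0],[0,0,-38,0,0,0]])

```text
time: 3.93
tool_pos: [0.4738, 0.4121, 0.1759]
tool_rot: [-0.001, 0.159, 0.987, -0.001]
contact_force: [0.2, -0.3, -1.5]
gripper_width: 0.282
grasp_force: 59.1
```

Call:
play_rows(commands=[[0,0,-20,0,0,0],[0,0,-10,0,0,0],[0,0,0,0,0,0],[0,0,0,0,0,0],[0,0,0,0,0,0]])

```text
time: 4.35
tool_pos: [0.4735, 0.4118, 0.2021]
tool_rot: [-0.002, 0.159, 0.987, -0.002]
contact_force: [-0.1, -0.7, -2.0]
gripper_width: 0.275
grasp_force: 59.1
```

```bash
python3 - <<'E'
from cov import *
f,pose,s=wrist(); cv2.imwrite("pics/w3.png",f["image"][:,:,::-1]); print(pose[0],pose[1].round(3),s["gripper_width"])
p,R=pose
# disc top is ~20 mm below TCP
for dz in (.018,.021):
    d,e=find(f,pose,p[2]-dz,p[:2],thr=80)
    print(e, (np.array([*e[0],p[2]-dz])-p)@R*1000)
E
```

```text
[0.47346888 0.41176019 0.20206852] [[-0.949  0.314 -0.004]
 [ 0.314  0.949 -0.003]
 [ 0.003 -0.004 -1.   ]] 0.2754736854103185
((0.46575579047203064, 0.4025983214378357), (0.07260344922542572, 0.09574594348669052), 172.8913116455078) [  4.38587962 -11.04944835  18.05838535]
((0.4670883119106293, 0.4019069969654083), (0.0740867406129837, 0.0977020263671875), 172.8912811279297) [  2.89424745 -11.2747797   21.05468343]
```

View pics/w3.png

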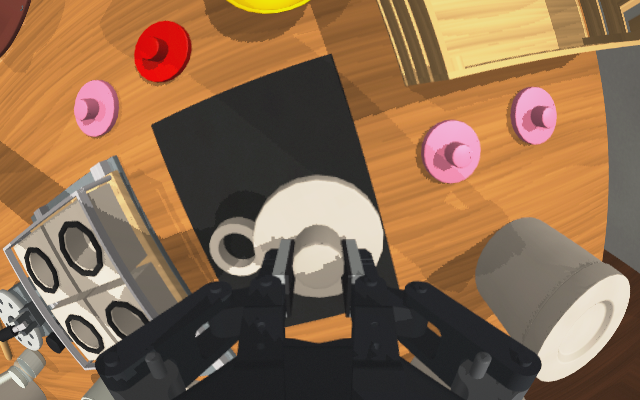

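Cover A is held: its disc spans columns 254–383 and rows about 175–298, overlapping the ring only in the image. I'll get its offset in the hand from those edges.

```bash
python3 - <<'E'
from cov import *
f=imaging.grab_frame("wrist"); s,p,R=tool(); im=f["image"]
print("col318",[ (r,im[r,318].tolist()) for r in (172,174,176,178,294,296,298,300,302)])
for dz in (.016,.018,.020,.022):
    P=cast(f,[(318.5,175.5),(318.5,298),(254,236),(383,236)],p[2]-dz,(p,R)); print(dz,((P-p)@R*1000).round(1)[:,:2].tolist())
print(((np.array([.4463,.144,.25])-p)@R*1000).round(1))
E
```

```text
col318 [(172, [44, 44, 43]), (174, [82, 78, 71]), (176, [148, 139, 124]), (178, [145, 135, 122]), (294, [162, 151, 136]), (296, [155, 145, 130]), (298, [46, 46, 44]), (300, [47, 46, 44]), (302, [49, 48, 47])]
0.016 [[42.0, 0.3], [-29.2, 0.4], [9.7, -33.3], [9.8, 34.0]]
0.018 [[41.5, 0.3], [-30.7, 0.4], [8.8, -33.8], [8.9, 34.5]]
0.02 [[41.0, 0.3], [-32.2, 0.4], [7.8, -34.2], [8.0, 34.9]]
0.022 [[40.5, 0.4], [-33.6, 0.4], [6.9, -34.7], [7.0, 35.4]]
[ -58.2 -263.   -47.1]
```

Call:
play_rows(commands=[[-8,-33,0,0,0,0],[-8,-33,0,0,0,0],[-8,-33,0,0,0,0],[-8,-33,0,0,0,0],[-8,-33,0,0,0,0]])

```text
time: 4.87
tool_pos: [0.4597, 0.2418, 0.2033]
tool_rot: [-0.001, 0.159, 0.987, -0.001]
contact_force: [0.4, 0.2, -1.8]
gripper_width: 0.281
grasp_force: 59.3
```

Call:
play_rows(commands=[[-8,-33,0,0,0,0],[-8,-33,0,0,0,0],[-7,-32,0,0,0,0],[0,0,15,0,0,0],[0,0,5,0,0,0]])

```text
time: 5.28
tool_pos: [0.4506, 0.1415, 0.1825]
tool_rot: [-0.002, 0.161, 0.987, -0.001]
contact_force: [-0.6, -0.6, -2.2]
gripper_width: 0.279
grasp_force: 59.6
```

Call:
play_rows(commands=[[0,0,0,0,0,0],[0,0,0,0,0,0],[0,0,0,0,0,0]])

```text
time: 5.53
tool_pos: [0.4519, 0.1439, 0.1853]
tool_rot: [-0.0, 0.159, 0.987, -0.0]
contact_force: [0.3, 1.1, -1.1]
gripper_width: 0.281
grasp_force: 59.7
```

```bash
python3 - <<'E'
from cov import *
import pickle
f,pose,s=wrist(); pickle.dump((f,pose),open("w4.pkl","wb")); cv2.imwrite("pics/w4.png",f["image"][:,:,::-1]); p,R=pose; print(p,R.round(3))
print(((np.array([.4463,.144,.25])-p)@R*1000).round(1))
E
```

```text
[0.4519256  0.14391932 0.18525507] [[-0.95   0.313 -0.001]
 [ 0.313  0.95   0.   ]
 [ 0.001 -0.    -1.   ]]
[  5.4  -1.7 -64.7]
```

View pics/w4.png

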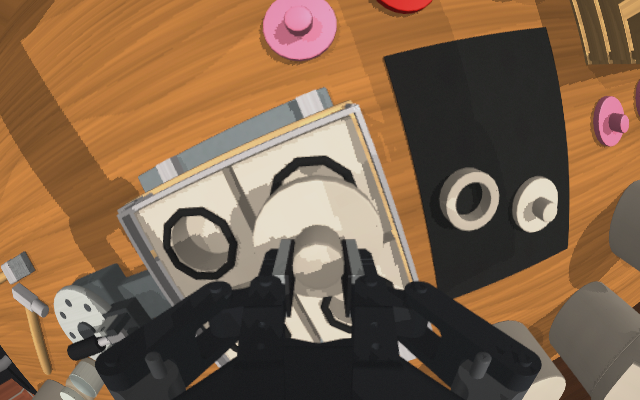

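Cover A hovers over the near mould, with its seal's top arc visible at about (312,158) and the neighbouring seal at (200,243). I'll re-measure both.

```bash
python3 - <<'E'
from cov import *
import pickle
from scipy.optimize import least_squares
f,(p,R)=pickle.load(open("w4.pkl","rb")); g=f["image"].max(2)
n,l,st,c=cv2.connectedComponentsWithStats((g<60).astype(np.uint8))
for k in range(1,n):
    if st[k,4]<100 or st[k,4]>5000 or st[k,0]>400 or st[k,0]<140: continue
    cn=max(cv2.findContours((l==k).astype(np.uint8),0,1)[0],key=len)[:,0]
    print(st[k].tolist())
    if st[k,1]<165:  # arc: topmost pixel per column = outer edge
        cols=np.arange(st[k,0]+4,st[k,0]+st[k,2]-4); pts=np.array([(q,np.nonzero(l[:,q]==k)[0].min()-.5) for q in cols])
        W=cast(f,pts,.097,(p,R))[:,:2]
        for r in (.0325,.033):
            s=least_squares(lambda c:np.hypot(*(W-c).T)-r,W.mean(0)+[.03,-.01],loss="soft_l1",f_scale=.0005); print("arc",s.x.round(4),s.cost, ((np.array([*s.x,.1])-p)@R*1000).round(1))
    else:
        e=cv2.fitEllipse(cast(f,cn,.097,(p,R))[:,:2].astype(np.float32)); print(np.round(e[0],4),np.round(e[1],4))
E
```

```text
[270, 156, 85, 39, 808]
arc [0.4451 0.1431] 8.370376234840528e-06 [ 6.2 -2.9 85.3]
arc [0.4456 0.1429] 8.089359401950224e-06 [ 5.6 -2.9 85.3]
[163, 208, 74, 71, 1479]
[0.4529 0.0397] [0.0652 0.0663]
```

Call:
play_rows(commands=[[0.6,-2.6,15,0,0,0],[0,0,20,0,0,0],[0,0,12,0,0,0],[0,0,5,0,0,0],[0,0,0,0,0,0]])

```text
time: 6.0
tool_pos: [0.4496, 0.1411, 0.1318]
tool_rot: [-0.001, 0.159, 0.987, -0.0]
contact_force: [0.4, 1.0, -2.0]
gripper_width: 0.278
grasp_force: 59.6
```

Call:
play_rows(commands=[[0,0,2,0,0,0],[0,0,2,0,0,0],[0,0,2,0,0,0],[0,0,0,0,0,0],[0,0,0,0,0,0]])

```text
time: 6.42
tool_pos: [0.4514, 0.1411, 0.1285]
tool_rot: [0.001, 0.159, 0.987, 0.0]
contact_force: [0.0, 0.1, 2.2]
gripper_width: 0.28
grasp_force: 59.9
```

Call:
play_rows(commands=[[0,0,2,0,0,0],[0,0,2,0,0,0],[0,0,0,0,0,0],[0,0,0,0,0,0]])

```text
time: 6.75
tool_pos: [0.4514, 0.1411, 0.1239]
tool_rot: [0.001, 0.159, 0.987, 0.0]
contact_force: [2.6, 1.6, 3.2]
gripper_width: 0.279
grasp_force: 60.1
```

Call:
play_rows(commands=[[0,0,2,0,0,0],[0,0,0,0,0,0],[0,0,0,0,0,0]])

```text
time: 7.0
tool_pos: [0.4515, 0.1411, 0.1232]
tool_rot: [0.001, 0.159, 0.987, 0.0]
contact_force: [-2.2, 0.8, 11.0]
gripper_width: 0.276
grasp_force: 60.8
```

Call:
play_rows(commands=[[0,0,2,0,0,0],[0,0,0,0,0,0],[0,0,0,0,0,0]])

```text
time: 7.25
tool_pos: [0.4516, 0.1411, 0.123]
tool_rot: [0.001, 0.159, 0.987, 0.0]
contact_force: [-7.4, -1.0, 19.5]
gripper_width: 0.282
grasp_force: 61.8
```

Call:
play_rows(commands=[[0,0,2,0,0,0],[0,0,0,0,0,0],[0,0,0,0,0,0]])

```text
time: 7.5
tool_pos: [0.4518, 0.1411, 0.1229]
tool_rot: [0.0, 0.159, 0.987, -0.0]
contact_force: [-12.8, -1.5, 31.1]
gripper_width: 0.281
grasp_force: 62.9
```

Call:
play_rows(commands=[[0,0,-3,0,0,0],[0,0,-2,0,0,0],[0,0,0,0,0,0]])

```text
time: 7.75
tool_pos: [0.451, 0.141, 0.1233]
tool_rot: [0.001, 0.159, 0.987, 0.0]
contact_force: [-1.2, 1.7, 8.8]
gripper_width: 0.278
grasp_force: 60.5
```

Call:
play_rows(commands=[[0,0,0,0,0,0],[0,0,0,0,0,0],[0,0,0,0,0,0]], hand=50)

```text
time: 8.0
tool_pos: [0.4495, 0.1406, 0.1209]
tool_rot: [-0.001, 0.159, 0.987, -0.001]
contact_force: [0.3, 0.1, -0.3]
gripper_width: 0.586
grasp_force: 0.0
```

Call:
play_rows(commands=[[0,0,-20,0,0,0],[0,0,-35,0,0,0],[0,0,-35,0,0,0],[0,0,0,0,0,0],[0,0,0,0,0,0]])

```text
time: 8.42
tool_pos: [0.4517, 0.141, 0.2144]
tool_rot: [0.002, 0.159, 0.987, 0.001]
contact_force: [-0.4, 0.0, -0.5]
gripper_width: 0.586
grasp_force: 0.0
```

```bash
python3 - <<'E'
from cov import *
import pickle
f,pose,s=wrist(); pickle.dump((f,pose),open("w5.pkl","wb")); cv2.imwrite("pics/w5.png",f["image"][:,:,::-1]); p,R=pose; print(p,R.round(3))
a=cv2.resize(f["image"][80:340,120:440],None,fx=2,fy=2); cv2.imwrite("pics/w5c.png",a[:,:,::-1])
print(((np.array([.5655,.395,.25])-p)@R*1000).round(1))
E
```

```text
[0.45170448 0.14099784 0.21442358] [[-0.949  0.314  0.004]
 [ 0.314  0.949  0.   ]
 [-0.004  0.002 -1.   ]]
[-28.3 277.  -35. ]
```

View pics/w5c.png

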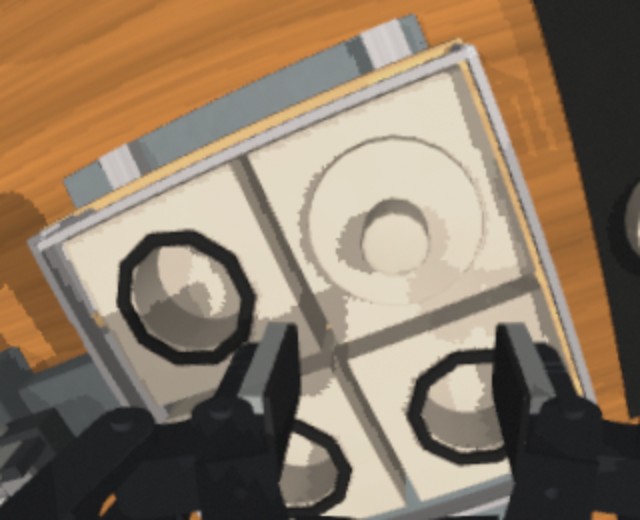

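Cover A looks seated and level (disc outline centred at about (393,221) in the crop, no seal showing). I'll check its centring, then go to cover B.

```bash
python3 - <<'E'
from cov import *
import pickle
f,pose=pickle.load(open("w5.pkl","rb"))
print(cast(f,(316.5,190.5),.103,pose), cast(f,(318,198),.128,pose))
print(cast(f,[(120+302/2,190),(120+484/2,190),(316.5,80+136/2)],.103,pose))
E
```

```text
[[0.44601129 0.14199608 0.103     ]] [[0.44465313 0.14365635 0.128     ]]
[[0.43390365 0.10698993 0.103     ]
 [0.45723952 0.17726965 0.103     ]
 [0.41311705 0.15293369 0.103     ]]
```

Call:
play_rows(commands=[[0,30,0,0,0,0],[-3,40,0,0,0,0],[-3,40,0,0,0,0],[-3,40,0,0,0,0],[-3,40,0,0,0,0]])

```text
time: 8.88
tool_pos: [0.5208, 0.3187, 0.209]
tool_rot: [-0.002, 0.159, 0.987, -0.001]
contact_force: [0.8, -0.9, 0.2]
gripper_width: 0.583
grasp_force: 0.0
```

Call:
play_rows(commands=[[-6,40,0,0,0,0],[-10,37,0,0,0,0],[0,10,30,0,0,0],[0,0,30,0,0,0],[0,0,10,0,0,0]], hand=60)

```text
time: 9.3
tool_pos: [0.5605, 0.3938, 0.1334]
tool_rot: [-0.005, 0.159, 0.987, -0.004]
contact_force: [-1.1, -1.1, -2.8]
gripper_width: 0.706
grasp_force: 0.0
```

Call:
play_rows(commands=[[0,0,0,0,0,0],[0,0,0,0,0,0],[0,0,0,0,0,0]])

```text
time: 9.55
tool_pos: [0.5647, 0.3949, 0.1437]
tool_rot: [0.001, 0.16, 0.987, 0.001]
contact_force: [0.2, 0.0, 0.5]
gripper_width: 0.703
grasp_force: 0.0
```

```bash
python3 - <<'E'
from cov import *
f,pose,s=wrist(); cv2.imwrite("pics/w6.png",f["image"][:,:,::-1]); print(pose[0],s["gripper_width"])
d,e=find(f,pose,.015,(.5655,.395)); print(d,e,delta(e[0],.034))
E
```

```text
[0.56470089 0.394867   0.14371046] 0.7032404479909127
0.0005767589795012383 ((0.5649709701538086, 0.3947702646255493), (0.07113572210073471, 0.07239143550395966), 70.68665313720703) [  0.3  -0.6 110.7]
```

Call:
play_rows(commands=[[0.5,-0.5,25,0,0,0],[0,0,30,0,0,0],[0,0,25,0,0,0],[0,0,16,0,0,0],[0,0,12,0,0,0]])

```text
time: 10.02
tool_pos: [0.5636, 0.3944, 0.0338]
tool_rot: [0.0, 0.159, 0.987, 0.0]
contact_force: [0.8, -0.7, -0.5]
gripper_width: 0.703
grasp_force: 0.0
```

Call:
play_rows(commands=[[0,0,1,0,0,0],[0,0,0,0,0,0],[0,0,0,0,0,0]])

```text
time: 10.27
tool_pos: [0.5649, 0.3954, 0.0355]
tool_rot: [0.001, 0.159, 0.987, 0.001]
contact_force: [0.2, 0.6, -1.0]
gripper_width: 0.7
grasp_force: 0.0
```

Call:
play_rows(commands=[[0,0,0,0,0,0],[0,0,0,0,0,0],[0,0,0,0,0,0],[0,0,0,0,0,0],[0,0,0,0,0,0]], hand=15)

```text
time: 10.68
tool_pos: [0.5645, 0.3952, 0.035]
tool_rot: [0.001, 0.159, 0.987, 0.001]
contact_force: [-1.0, 0.2, 5.5]
gripper_width: 0.278
grasp_force: 59.4
```

Call:
play_rows(commands=[[0,0,-8,0,0,0],[0,0,-20,0,0,0],[0,0,-38,0,0,0],[0,0,-38,0,0,0],[0,0,-38,0,0,0]])

```text
time: 11.1
tool_pos: [0.5625, 0.3942, 0.1755]
tool_rot: [-0.001, 0.159, 0.987, -0.001]
contact_force: [1.4, 1.1, -1.3]
gripper_width: 0.277
grasp_force: 59.0
```

Call:
play_rows(commands=[[0,0,-20,0,0,0],[0,0,-5,0,0,0],[0,0,0,0,0,0],[0,0,0,0,0,0],[0,0,0,0,0,0]])

```text
time: 11.52
tool_pos: [0.562, 0.3939, 0.1964]
tool_rot: [-0.002, 0.159, 0.987, -0.002]
contact_force: [-0.0, 0.2, -2.4]
gripper_width: 0.279
grasp_force: 59.1
```

```bash
python3 - <<'E'
from cov import *
f,pose,s=wrist(); cv2.imwrite("pics/w7.png",f["image"][:,:,::-1]); p,R=pose; im=f["image"].min(2).astype(int)
c=np.nonzero(im[150:205,318]>100)[0][0]+150; b=np.nonzero(im[270:330,318]>100)[0][-1]+270
row=im[236]>100; l=np.nonzero(row[200:300])[0]; r=np.nonzero(row[340:420])[0]
print(c,b,l[0]+200,r[-1]+340)
for dz in (.018,.020):
    P=cast(f,[(318,c-.5),(318,b+.5),(l[0]+200,236),(r[-1]+340,236)],p[2]-dz,pose); print(dz,((P-p)@R*1000).round(1)[:,:2].tolist())
print(p,delta((.4458+.1047,.1434+.0072),.21))
E
```

```text
184 329 254 382
0.018 [[37.4, 0.1], [-55.6, 0.1], [8.8, -33.8], [8.9, 33.9]]
0.02 [[36.9, 0.1], [-57.4, 0.1], [7.8, -34.2], [8.0, 34.4]]
[0.56201657 0.39386287 0.19639833] [ -65.4 -234.6  -12.8]
```

Call:
play_rows(commands=[[-9.5,-33.5,0,0,0,0],[-9.5,-33.5,0,0,0,0],[-9.5,-33.5,0,0,0,0],[-9.5,-33.5,0,0,0,0],[-9.5,-33.5,0,0,0,0]])

```text
time: 11.98
tool_pos: [0.5546, 0.2191, 0.1977]
tool_rot: [-0.002, 0.159, 0.987, -0.001]
contact_force: [0.9, -0.4, -1.2]
gripper_width: 0.272
grasp_force: 59.3
```

Call:
play_rows(commands=[[-9.5,-33.5,0,0,0,0],[-9.2,-33.6,0,0,0,0],[0,0,10,0,0,0],[0,0,0,0,0,0],[0,0,0,0,0,0]])

```text
time: 12.4
tool_pos: [0.5514, 0.1511, 0.1879]
tool_rot: [-0.002, 0.16, 0.987, -0.0]
contact_force: [0.2, 0.6, -1.2]
gripper_width: 0.279
grasp_force: 59.5
```

```bash
python3 - <<'E'
from cov import *
from scipy.optimize import least_squares
f,pose,s=wrist(); p,R=pose; cv2.imwrite("pics/w8.png",f["image"][:,:,::-1])
print(p,delta((.5505,.1506),.12))
g=f["image"].max(2); u=proj(f,[[.5505,.1506,.097]],pose)[0]; print(u)
n,l,st,c=cv2.connectedComponentsWithStats((g<60).astype(np.uint8))
for k in range(1,n):
    x,y,w,h,a=st[k]
    if 150<a<5000 and abs(x+w/2-u[0])<60 and abs(y+h/2-u[1])<70:
        cols=np.arange(x+6,x+w-6); pts=np.array([(q,np.nonzero(l[:,q]==k)[0].min()-.5) for q in cols])
        W=cast(f,pts,.097,pose)[:,:2]
        s=least_squares(lambda c:np.hypot(*(W-c).T)-.033,[.55,.15],loss="soft_l1",f_scale=.0005); print(st[k].tolist(),s.x.round(4),s.cost)
E
```

```text
[0.5514278  0.15105255 0.18791667] [ 0.8 -1.4 68.8]
[317.00402219 205.63616988]
[275, 162, 84, 36, 838] [0.5503 0.1505] 6.46044560163128e-06
```

Call:
play_rows(commands=[[-0.2,-1,15,0,0,0],[0,0,20,0,0,0],[0,0,12,0,0,0],[0,0,6,0,0,0],[0,0,0,0,0,0]])

```text
time: 12.87
tool_pos: [0.5512, 0.1508, 0.1351]
tool_rot: [-0.002, 0.159, 0.987, -0.001]
contact_force: [-0.5, 0.1, -1.0]
gripper_width: 0.28
grasp_force: 59.5
```

Call:
play_rows(commands=[[0,0,0,0,0,0],[0,0,0,0,0,0]])

```text
time: 13.03
tool_pos: [0.5533, 0.1506, 0.1385]
tool_rot: [0.001, 0.159, 0.987, 0.0]
contact_force: [0.3, 0.2, -0.6]
gripper_width: 0.273
grasp_force: 59.5
```

```bash
python3 -c "
from cov import *
print(tool()[1],delta((.5504,.1506),.12))"
```

```text
[0.55326005 0.1505934  0.1384522 ] [ 2.7 -0.9 18.4]
```

Call:
play_rows(commands=[[1.7,-0.9,3,0,0,0],[0,0,3,0,0,0],[0,0,3,0,0,0],[0,0,0,0,0,0],[0,0,0,0,0,0]])

```text
time: 13.45
tool_pos: [0.5506, 0.1498, 0.1283]
tool_rot: [-0.0, 0.159, 0.987, -0.0]
contact_force: [0.3, -0.2, -2.2]
gripper_width: 0.277
grasp_force: 59.4
```

Call:
play_rows(commands=[[0,0,2,0,0,0],[0,0,2,0,0,0],[0,0,2,0,0,0],[0,0,0,0,0,0],[0,0,0,0,0,0]])

```text
time: 13.87
tool_pos: [0.5507, 0.1498, 0.1229]
tool_rot: [0.0, 0.159, 0.987, -0.0]
contact_force: [-3.9, -0.7, 5.4]
gripper_width: 0.28
grasp_force: 60.4
```

Call:
play_rows(commands=[[0,0,2,0,0,0],[0,0,0,0,0,0],[0,0,0,0,0,0]])

```text
time: 14.12
tool_pos: [0.5509, 0.1498, 0.1227]
tool_rot: [-0.0, 0.159, 0.987, -0.0]
contact_force: [-8.6, -0.7, 13.7]
gripper_width: 0.279
grasp_force: 61.3
```

Call:
play_rows(commands=[[0,0,2,0,0,0],[0,0,0,0,0,0],[0,0,0,0,0,0]])

```text
time: 14.37
tool_pos: [0.5511, 0.1499, 0.1226]
tool_rot: [-0.0, 0.159, 0.987, -0.0]
contact_force: [-13.0, -2.6, 22.4]
gripper_width: 0.285
grasp_force: 62.2
```

Fully down. I'll release, lift and look.

Call:
play_rows(commands=[[0,0,-2,0,0,0],[0,0,-1.5,0,0,0],[0,0,0,0,0,0]])

```text
time: 14.62
tool_pos: [0.5511, 0.1499, 0.1229]
tool_rot: [0.001, 0.159, 0.987, 0.0]
contact_force: [-3.6, -1.5, 8.4]
gripper_width: 0.274
grasp_force: 60.2
```

Call:
play_rows(commands=[[0,0,0,0,0,0],[0,0,0,0,0,0],[0,0,0,0,0,0]], hand=50)

```text
time: 14.87
tool_pos: [0.5505, 0.1499, 0.121]
tool_rot: [-0.0, 0.159, 0.987, -0.0]
contact_force: [0.2, 1.0, 0.1]
gripper_width: 0.587
grasp_force: 0.0
```

Call:
play_rows(commands=[[0,0,-20,0,0,0],[0,0,-35,0,0,0],[0,0,-35,0,0,0],[0,0,-35,0,0,0],[0,0,-20,0,0,0]])

```text
time: 15.28
tool_pos: [0.552, 0.1501, 0.2711]
tool_rot: [0.003, 0.159, 0.987, 0.001]
contact_force: [0.9, 0.5, 0.2]
gripper_width: 0.584
grasp_force: 0.0
```

Call:
play_rows(commands=[[0,-30,0,0,0,0],[0,-35,0,0,0,0],[0,-25,0,0,0,0],[0,0,0,0,0,0],[0,0,0,0,0,0]])

```text
time: 15.7
tool_pos: [0.5222, 0.0636, 0.2664]
tool_rot: [0.0, 0.16, 0.987, 0.0]
contact_force: [-0.2, 0.3, -0.9]
gripper_width: 0.587
grasp_force: 0.0
```

```bash
python3 - <<'E'
from cov import *
import pickle
f,pose,s=wrist(); pickle.dump((f,pose),open("w9.pkl","wb")); cv2.imwrite("pics/w9.png",f["image"][:,:,::-1]); p,R=pose; print(p,R.round(3),s["joint_pos"].round(2))
a=cv2.resize(f["image"][100:340,60:460],None,fx=2,fy=2); cv2.imwrite("pics/w9c.png",a[:,:,::-1])
E
```

```text
[0.52218266 0.06360681 0.26639468] [[-0.949  0.316  0.   ]
 [ 0.316  0.949  0.   ]
 [ 0.     0.    -1.   ]] [-0.02 -0.2   1.82  0.    1.52 -1.27]
```

View pics/w9c.png

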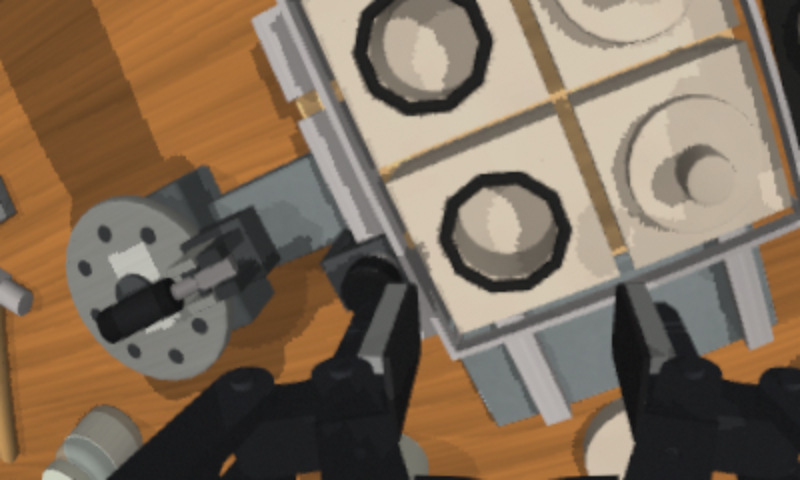

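Both covers are seated. The wheel is at about (148,287) in the crop, the handle's free end at (105,328) and the brake knob at (372,280). I'll cast these.

```bash
python3 - <<'E'
from cov import *
import pickle
f,pose=pickle.load(open("w9.pkl","rb")); F=lambda x,y:(60+x/2,100+y/2)
print("brake",cast(f,F(372,275),.114,pose),"wheel",cast(f,F(148,287),.076,pose),"end",cast(f,F(107,326),.105,pose),"pivot",cast(f,F(235,262),.104,pose))
print("cB disc",cast(f,F(700,165),.103,pose),cast(f,F(711,180),.128,pose))
E
```

```text
brake [[ 0.55200393 -0.02338858  0.114     ]] wheel [[ 0.53011458 -0.19313761  0.076     ]] end [[ 0.53827828 -0.21781059  0.105     ]] pivot [[ 0.52545839 -0.10100562  0.104     ]]
cB disc [[0.55226693 0.1514271  0.103     ]] [[0.55212259 0.14947642 0.128     ]]
```

Call:
play_rows(commands=[[0,-14,0,0,0,6.8],[0,-14,0,0,0,6.8],[0,-14,0,0,0,6.8],[0,-14,0,0,0,6.8],[0,-14,0,0,0,6.8]])

```text
time: 16.17
tool_pos: [0.4859, 0.0063, 0.2664]
tool_rot: [-0.0, 0.443, 0.897, 0.0]
contact_force: [0.6, -0.0, 0.2]
gripper_width: 0.582
grasp_force: 0.0
```

Call:
play_rows(commands=[[0,0,0,0,0,6.8],[0,0,0,0,0,6.8],[0,0,0,0,0,6.8],[0,0,0,0,0,6.8],[0,0,0,0,0,6.4]])

```text
time: 16.58
tool_pos: [0.4862, 0.0068, 0.2665]
tool_rot: [-0.0, 0.683, 0.73, 0.0]
contact_force: [-0.5, 0.1, 0.3]
gripper_width: 0.584
grasp_force: 0.0
```

Call:
play_rows(commands=[[0,0,0,0,0,0],[0,0,0,0,0,0],[0,0,0,0,0,0]])

```text
time: 16.83
tool_pos: [0.486, 0.0064, 0.2666]
tool_rot: [-0.0, 0.68, 0.733, -0.0]
contact_force: [0.6, 0.3, -0.2]
gripper_width: 0.588
grasp_force: 0.0
```

```bash
python3 - <<'E'
from cov import *
import pickle
f,pose,s=wrist(); pickle.dump((f,pose),open("w10.pkl","wb")); cv2.imwrite("pics/w10.png",f["image"][:,:,::-1]); p,R=pose; print(p,R.round(3),s["joint_pos"].round(2))
E
```

```text
[0.48601765 0.0063785  0.26661319] [[-0.074  0.997 -0.   ]
 [ 0.997  0.074  0.   ]
 [ 0.    -0.    -1.   ]] [-0.14 -0.3   1.9   0.    1.54 -0.21]
```

View pics/w10.png

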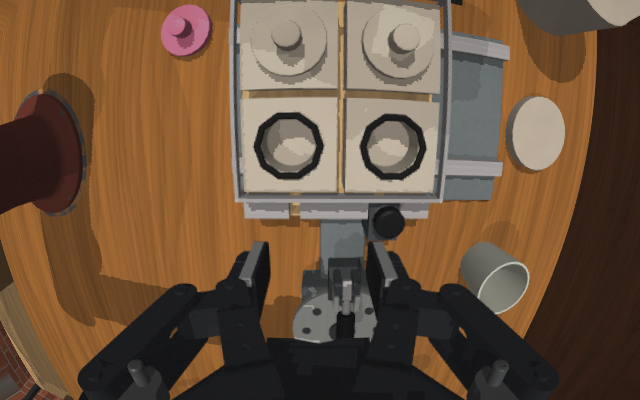

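The view shows the brake knob at (389,222), clear of the rail, with the wheel behind the gripper and the handle's shank at (348,290) with its black sleeve from (346,315). I'll cast both.

```bash
python3 - <<'E'
from cov import *
import pickle
f,pose=pickle.load(open("w10.pkl","rb")); p,R=pose
im=f["image"]; g=im.max(2)
n,l,st,c=cv2.connectedComponentsWithStats((g[195:245,365:410]<45).astype(np.uint8)); k=1+st[1:,4].argmax(); print(st[k],c[k]+[365,195])
print("brake",cast(f,[c[k]+[365,195],(389,222)],.114,pose))
b=cast(f,(389,221),.114,pose)[0]; print("delta",((b-p)@R*1000).round(1))
print("shank",cast(f,[(348,285),(346,318),(346,335)],.104,pose))
E
```

```text
[  7   9  33  35 804] [388.05845771 221.69154229]
brake [[ 0.55863719 -0.02677316  0.114     ]
 [ 0.55966218 -0.02704468  0.114     ]]
delta [-37.8  70.9 152.6]
shank [[ 0.52854138 -0.11024949  0.104     ]
 [ 0.53215724 -0.15906812  0.104     ]
 [ 0.53571358 -0.18766596  0.104     ]]
```

Call:
play_rows(commands=[[-8,14,14,0,0,0],[-8,14,16,0,0,0],[-8,14,16,0,0,0],[-8,14,16,0,0,0],[-6,15,16,0,0,0]], hand=60)

```text
time: 17.3
tool_pos: [0.5601, -0.0274, 0.188]
tool_rot: [0.0, 0.681, 0.732, 0.0]
contact_force: [0.6, -0.2, 0.5]
gripper_width: 0.7
grasp_force: 0.0
```

Call:
play_rows(commands=[[0,0,0,0,0,0],[0,0,0,0,0,0],[0,0,0,0,0,0]])

```text
time: 17.55
tool_pos: [0.5593, -0.0268, 0.1894]
tool_rot: [0.0, 0.681, 0.732, 0.0]
contact_force: [-0.4, -0.8, -0.1]
gripper_width: 0.701
grasp_force: 0.0
```

```bash
python3 - <<'E'
from cov import *
f,pose,s=wrist(); p,R=pose; cv2.imwrite("pics/w11.png",f["image"][:,:,::-1]); g=f["image"].max(2)
u=proj(f,[[.5587,-.0268,.114]],pose)[0]; print(p,u)
x0,y0=(u-45).astype(int); a=f["image"][y0-30:y0+120,x0-60:x0+150]; cv2.imwrite("pics/w11c.png",cv2.resize(a,None,fx=3,fy=3)[:,:,::-1]); print(x0-60,y0-30)
E
```

```text
[ 0.55932778 -0.02677689  0.18942752] [317.12501064 213.27700302]
212 138
```

View pics/w11c.png

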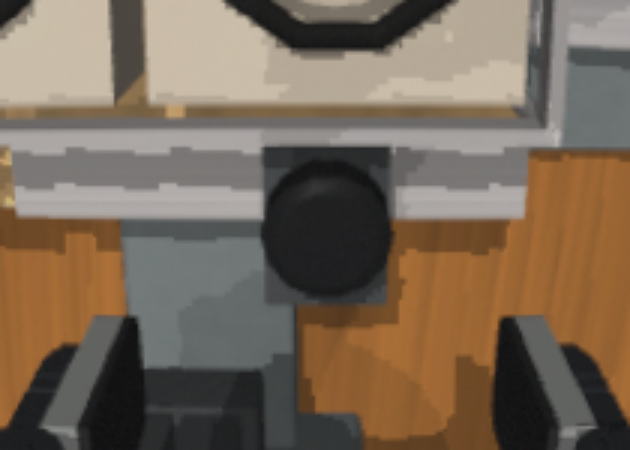

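The knob's top is centred at crop (327,235), about 3 mm to +x and 2 mm to -y of my estimate. I'll descend and grip it.

Call:
play_rows(commands=[[-2,2.7,20,0,0,0],[0,0,25,0,0,0],[0,0,20,0,0,0],[0,0,9,0,0,0],[0,0,2,0,0,0]])

```text
time: 18.02
tool_pos: [0.5609, -0.0284, 0.1117]
tool_rot: [-0.001, 0.681, 0.732, -0.001]
contact_force: [0.4, 0.1, 0.5]
gripper_width: 0.709
grasp_force: 0.0
```

Call:
play_rows(commands=[[0,0,0,0,0,0],[0,0,0,0,0,0]])

```text
time: 18.18
tool_pos: [0.5632, -0.0289, 0.1147]
tool_rot: [0.001, 0.681, 0.732, 0.001]
contact_force: [0.3, -0.3, -1.1]
gripper_width: 0.708
grasp_force: 0.0
```

Call:
play_rows(commands=[[0,0,0,0,0,0],[0,0,0,0,0,0],[0,0,0,0,0,0],[0,0,0,0,0,0],[0,0,0,0,0,0]], hand=15)

```text
time: 18.6
tool_pos: [0.5618, -0.029, 0.1147]
tool_rot: [-0.001, 0.681, 0.732, -0.001]
contact_force: [-7.2, -0.7, 8.2]
gripper_width: 0.342
grasp_force: 58.7
```

Call:
play_rows(commands=[[0,0,-3,0,0,0],[0,0,-3,0,0,0],[0,0,-3,0,0,0],[0,0,-3,0,0,0],[0,0,-3,0,0,0]])

```text
time: 19.02
tool_pos: [0.5617, -0.029, 0.1274]
tool_rot: [-0.0, 0.682, 0.732, -0.001]
contact_force: [-1.3, -2.1, -5.7]
gripper_width: 0.344
grasp_force: 59.7
```

Call:
play_rows(commands=[[0,0,-2,0,0,0],[0,0,0,0,0,0],[0,0,0,0,0,0]])

```text
time: 19.27
tool_pos: [0.5617, -0.029, 0.1299]
tool_rot: [-0.0, 0.681, 0.732, -0.001]
contact_force: [-4.0, -2.8, -2.8]
gripper_width: 0.337
grasp_force: 60.7
```

Call:
play_rows(commands=[[0,0,-3,0,0,0],[0,0,0,0,0,0],[0,0,0,0,0,0]])

```text
time: 19.52
tool_pos: [0.5615, -0.0289, 0.1301]
tool_rot: [-0.0, 0.682, 0.732, -0.0]
contact_force: [4.4, -4.1, -16.9]
gripper_width: 0.345
grasp_force: 62.4
```

Call:
play_rows(commands=[[0,0,2.5,0,0,0],[0,0,0,0,0,0]])

```text
time: 19.68
tool_pos: [0.5617, -0.0289, 0.1299]
tool_rot: [-0.001, 0.681, 0.732, -0.001]
contact_force: [-3.7, -2.7, -6.8]
gripper_width: 0.341
grasp_force: 63.6
```

Call:
play_rows(commands=[[0,0,0,0,0,0],[0,0,0,0,0,0],[0,0,0,0,0,0]], hand=60)

```text
time: 19.93
tool_pos: [0.564, -0.0285, 0.1326]
tool_rot: [0.002, 0.681, 0.732, 0.002]
contact_force: [0.3, 0.1, -0.1]
gripper_width: 0.704
grasp_force: 0.0
```

Call:
play_rows(commands=[[0,0,-25,0,0,0],[0,0,-35,0,0,0],[0,0,-35,0,0,0],[-25,-5,-25,0,0,0],[-35,-8,0,0,0,0]])

```text
time: 20.35
tool_pos: [0.5578, -0.0889, 0.2605]
tool_rot: [0.007, 0.68, 0.733, 0.004]
contact_force: [1.7, -0.0, 1.3]
gripper_width: 0.704
grasp_force: 0.0
```

Call:
play_rows(commands=[[-35,-8,0,0,0,0],[-30,-8,0,0,0,0],[0,0,0,0,0,0],[0,0,0,0,0,0],[0,0,0,0,0,0]])

```text
time: 20.77
tool_pos: [0.5428, -0.1552, 0.2514]
tool_rot: [0.001, 0.682, 0.732, 0.001]
contact_force: [-0.4, 1.2, 0.3]
gripper_width: 0.705
grasp_force: 0.0
```

```bash
python3 - <<'E'
from cov import *
import pickle
f,pose,s=wrist(); pickle.dump((f,pose),open("w12.pkl","wb")); p,R=pose; print(p,R.round(3),s["joint_pos"].round(2)); cv2.imwrite("pics/w12.png",f["image"][:,:,::-1])
a=f["image"][80:330,160:480]; cv2.imwrite("pics/w12c.png",cv2.resize(a,None,fx=2.3,fy=2.3)[:,:,::-1])
E
```

```text
[ 0.54278444 -0.15521427  0.25140557] [[-0.071  0.997  0.002]
 [ 0.997  0.071  0.   ]
 [-0.     0.002 -1.   ]] [-0.41 -0.1   1.75  0.    1.49 -0.48]
```

View pics/w12c.png

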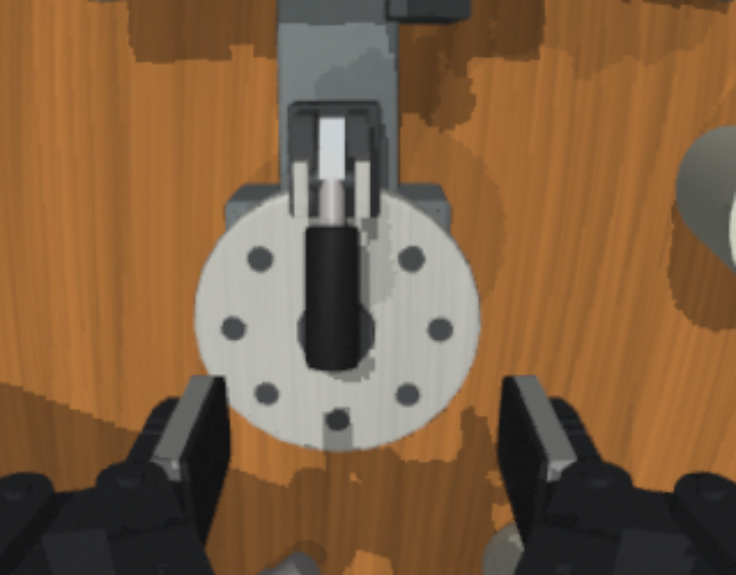

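The wheel is centred at crop (337,320) and the sleeve runs from (332,228) to its free end at (332,365), folded nearly flat.

```bash
python3 - <<'E'
from cov import *
import pickle
f,pose=pickle.load(open("w12.pkl","rb")); p,R=pose; F=lambda x,y:(160+x/2.3,80+y/2.3)
th=np.arange(0,6.28,.5)
g=f["image"][80:330,160:480]
m=((g.min(2)>95)&(g.max(2)-g.min(2).astype(int)<40)).astype(np.uint8)
n,l,st,c=cv2.connectedComponentsWithStats(m); k=l[int(350/2.3),int(220/2.3)]
cn=max(cv2.findContours((l==k).astype(np.uint8),0,1)[0],key=len)[:,0]; cn=cn[cn[:,1]>95]
W=cast(f,cn+[160,80],.076,pose)[:,:2].astype(np.float32); print("wheel",cv2.fitEllipse(cv2.convexHull(W)))
wc=cast(f,[F(337.5,320)],.076,pose)[0]; print("wheel px",wc)
a=cast(f,[F(332,228),F(332,365),F(306,300),F(358,300)],.104,pose); print(a, np.hypot(*(a[1]-a[0])[:2]),((a-p)@R*1000).round(1))
for z in (.108,.112,.120): print(z,cast(f,[F(332,365)],z,pose))
E
```

```text
wheel ((0.5337189435958862, -0.20201557874679565), (0.13310223817825317, 0.138060063123703), 4.793760776519775)
wheel px [ 0.53457097 -0.20030571  0.076     ]
[[ 0.53019915 -0.14975024  0.104     ]
 [ 0.53361764 -0.20999163  0.104     ]
 [ 0.5212346  -0.18112386  0.104     ]
 [ 0.54268454 -0.17959283  0.104     ]] 0.06033830147943743 [[  6.3 -12.5 147.4]
 [-54.  -13.4 147.4]
 [-24.3 -23.7 147.4]
 [-24.3  -2.2 147.4]]
0.108 [[ 0.53366202 -0.20808306  0.108     ]]
0.112 [[ 0.5337064  -0.20617449  0.112     ]]
0.12 [[ 0.53379517 -0.20235735  0.12      ]]
```

Call:
play_rows(commands=[[-8,-4,25,0,0,0],[-9,-4,30,0,0,0],[-8,-4,30,0,0,0],[0,0,25,0,0,0],[0,0,15,0,0,0]], hand=50)

```text
time: 21.23
tool_pos: [0.5307, -0.1794, 0.1219]
tool_rot: [-0.002, 0.681, 0.732, -0.0]
contact_force: [-0.4, 0.2, -0.4]
gripper_width: 0.58
grasp_force: 0.0
```

Call:
play_rows(commands=[[0,0,0,0,0,0],[0,0,0,0,0,0],[0,0,0,0,0,0]])

```text
time: 21.48
tool_pos: [0.5332, -0.181, 0.127]
tool_rot: [0.001, 0.681, 0.732, 0.0]
contact_force: [0.4, -1.0, 0.4]
gripper_width: 0.584
grasp_force: 0.0
```

```bash
python3 -c "
from cov import *
f,p,s=wrist();cv2.imwrite('pics/w13.png',f['image'][:,:,::-1])
print(tool()[1],delta((.5326,-.1811),.106))"
```

```text
[ 0.53345906 -0.18126652  0.12753401] [ 0.3 -0.9 21.5]
```

Call:
play_rows(commands=[[0,-0.9,8,0,0,0],[0,0,8,0,0,0],[0,0,5,0,0,0],[0,0,0,0,0,0],[0,0,0,0,0,0]])

```text
time: 21.95
tool_pos: [0.5306, -0.1812, 0.1035]
tool_rot: [-0.001, 0.682, 0.732, -0.0]
contact_force: [0.4, 1.0, 0.6]
gripper_width: 0.584
grasp_force: 0.0
```

Call:
play_rows(commands=[[0,0,0,0,0,0],[0,0,0,0,0,0],[0,0,0,0,0,0],[0,0,0,0,0,0],[0,0,0,0,0,0]], hand=12)

```text
time: 22.37
tool_pos: [0.5319, -0.1816, 0.1049]
tool_rot: [0.001, 0.682, 0.732, 0.001]
contact_force: [3.4, 0.2, -1.0]
gripper_width: 0.243
grasp_force: 58.5
```

Call:
play_rows(commands=[[1,0,-4.7,0,0,0],[1,0,-4.7,0,0,0],[1.8,0,-4.4,0,0,0],[1.9,0,-4.4,0,0,0],[0,0,0,0,0,0]])

```text
time: 22.78
tool_pos: [0.5313, -0.1756, 0.1211]
tool_rot: [0.001, 0.682, 0.732, 0.001]
contact_force: [9.3, -0.8, -8.7]
gripper_width: 0.24
grasp_force: 60.2
```

Call:
play_rows(commands=[[2.6,0,-4,0,0,0],[2.6,0,-4,0,0,0],[3.2,0,-3.5,0,0,0],[3.2,0,-3.5,0,0,0],[0,0,0,0,0,0]])

```text
time: 23.2
tool_pos: [0.5305, -0.164, 0.1359]
tool_rot: [0.001, 0.682, 0.732, 0.001]
contact_force: [10.1, -1.7, -10.8]
gripper_width: 0.237
grasp_force: 61.7
```

Call:
play_rows(commands=[[3.8,0.3,-2.9,0,0,0],[3.8,0.3,-2.9,0,0,0],[4.2,0.3,-2.2,0,0,0],[4.2,0.3,-2.2,0,0,0],[0,0,0,0,0,0]])

```text
time: 23.62
tool_pos: [0.5296, -0.1488, 0.1457]
tool_rot: [0.001, 0.682, 0.732, -0.001]
contact_force: [6.9, -4.8, -10.5]
gripper_width: 0.241
grasp_force: 62.3
```

Call:
play_rows(commands=[[4.6,0,-1.5,0,0,0],[4.6,0,-1.4,0,0,0],[4.7,0,-0.8,0,0,0],[4.7,0,-0.5,0,0,0],[0,0,0,0,0,0]])

```text
time: 24.03
tool_pos: [0.5284, -0.1315, 0.1502]
tool_rot: [0.002, 0.682, 0.732, -0.002]
contact_force: [6.5, -8.8, -11.3]
gripper_width: 0.244
grasp_force: 61.0
```

Call:
play_rows(commands=[[3,0,0,0,0,0],[3,0,0,0,0,0],[0,0,0,0,0,0],[0,0,0,0,0,0]])

```text
time: 24.37
tool_pos: [0.5282, -0.1267, 0.1505]
tool_rot: [0.003, 0.682, 0.732, -0.002]
contact_force: [6.0, -10.6, -10.7]
gripper_width: 0.241
grasp_force: 60.3
```

Call:
play_rows(commands=[[2,0,0,0,0,0],[0,0,0,0,0,0],[0,0,0,0,0,0]])

```text
time: 24.62
tool_pos: [0.5281, -0.126, 0.1505]
tool_rot: [0.004, 0.682, 0.732, -0.004]
contact_force: [6.5, -15.5, -13.2]
gripper_width: 0.241
grasp_force: 60.6
```

Call:
play_rows(commands=[[2,0,0,0,0,0],[0,0,0,0,0,0],[0,0,0,0,0,0]])

```text
time: 24.87
tool_pos: [0.5279, -0.1231, 0.1505]
tool_rot: [0.003, 0.682, 0.732, -0.003]
contact_force: [5.5, -13.4, -10.8]
gripper_width: 0.238
grasp_force: 60.2
```

Call:
play_rows(commands=[[2,0,0,0,0,0],[0,0,0,0,0,0],[0,0,0,0,0,0]])

```text
time: 25.12
tool_pos: [0.5276, -0.1211, 0.1505]
tool_rot: [0.003, 0.682, 0.732, -0.003]
contact_force: [6.3, -12.0, -10.4]
gripper_width: 0.234
grasp_force: 59.9
```

Call:
play_rows(commands=[[2,0,0,0,0,0],[0,0,0,0,0,0],[0,0,0,0,0,0]])

```text
time: 25.37
tool_pos: [0.5276, -0.1196, 0.1504]
tool_rot: [0.004, 0.682, 0.732, -0.003]
contact_force: [6.0, -14.3, -11.0]
gripper_width: 0.239
grasp_force: 60.2
```

Call:
play_rows(commands=[[2,0,0,0,0,0],[0,0,0,0,0,0],[0,0,0,0,0,0]])

```text
time: 25.62
tool_pos: [0.5274, -0.118, 0.1502]
tool_rot: [0.004, 0.682, 0.732, -0.003]
contact_force: [6.4, -16.3, -13.1]
gripper_width: 0.237
grasp_force: 59.1
```

Call:
play_rows(commands=[[2,0,0,0,0,0],[0,0,0,0,0,0],[0,0,0,0,0,0]])

```text
time: 25.87
tool_pos: [0.5274, -0.1176, 0.1502]
tool_rot: [0.005, 0.682, 0.732, -0.005]
contact_force: [7.0, -22.8, -14.5]
gripper_width: 0.233
grasp_force: 61.7
```

```bash
python3 - <<'E'
from cov import *
f,(p,R),s=wrist(); im=f["image"]; cv2.imwrite("pics/w14.png",im[:,:,::-1]); print(p,s["ft_torque"])
# where pivot / wheel centre would project
for n,X in [("pivotguess",(.5288,-.1267,.104)),("pivot+25",(.527,-.1017,.104)),("wheel",(.534,-.2015,.076))]: print(n,proj(f,[X],(p,R)).round(0))
# print luminance column map near handle
g=im.max(2); 
for r in range(150,330,6): print(r,"".join("#" if v<50 else "+" if v<110 else "." for v in g[r,240:400:3]))
E
```

```text
[ 0.52737773 -0.1175664   0.15016946] [-3.57834163 -1.32578085  0.09049161]
pivotguess [[319. 242.]]
pivot+25 [[319. 205.]]
wheel [[319. 308.]]
150 ......................................++++++++++++....
156 ......................................++++++++++......
162 ......................................++++++++........
168 ......................................+++++++.........
174 ......................................+++++++.........
180 ..........................................+...........
186 .................+++++++++++++++++++..................
192 .................+++++++++++++++++++.+................
198 .................+++++++++++++++++++++................
204 .................++++++#++++++++++++.+................
210 .................++++++#++++++#+++++.+................
216 ...............+.++++++#++++++++++++.+................
222 .......+++++++++.++++++##++++++++++#.+++++++++........
228 .......++++++++++++++++++....++++++++++++++++++.......
234 ......++++++++++++++++++.....++++++++++++++++++.......
240 ...............+++++..#+.....+++.#+++..........+......
246 ..................##..++++++++++.#+............+......
252 ..........+###+..+##..#########+.##...+###.....+......
258 ..........###+...+##+###########+##+...####....+......
264 .........####+...###+##############+...+####.....+....
270 ........#####+...###################....####..........
276 ........#####+...###################...+#####+........
282 .....+##########+###################.##########+......
288 ...+#############################################++..+
294 ######################################################
300 ###################################+##################
306 ######################################################
312 ++#################################+##################
318 ++###############.#################.##################
324 +###############+.+################.##################
```

```bash
python3 - <<'E'
from cov import *
import pickle
f=imaging.grab_frame("wrist"); s,p,R=tool(); 
b=np.array([-.07,.9975,0]); g0,ps0=pickle.load(open("w12.pkl","rb"))
for py in (-.1267,-.118,-.11):
    P=np.array([.5288,py,.104])
    for a in (1.2,1.4,1.57):
        d=-b*np.cos(a)+np.array([0,0,1])*np.sin(a); nrm=b*np.sin(a)+np.array([0,0,1])*np.cos(a)
        q=[P+d*.018+nrm*.011, P+d*.018+nrm*.005, P+d*0+nrm*.005]
        print(py,a,"sleeve base/shank base rows",proj(f,q,(p,R))[:,1].round(0), "grip r",np.dot(p-[0,0,-.005]-P,d).round(4),"off",np.dot(p+[0,0,.005]-P,nrm).round(4))
    a=.13; d=-b*np.cos(a)+np.array([0,0,1])*np.sin(a); nrm=b*np.sin(a)+np.array([0,0,1])*np.cos(a)
    print(" folded crop rows start/end:",((proj(g0,[P+d*.018+nrm*.011,P+d*.075+nrm*.011],ps0)[:,1]-80)*2.3).round(0),"obs 228 365")
E
```

```text
-0.1267 1.2 sleeve base/shank base rows [253. 260. 237.] grip r 0.0444 off 0.0271
-0.1267 1.4 sleeve base/shank base rows [246. 254. 236.] grip r 0.0489 off 0.0178
-0.1267 1.57 sleeve base/shank base rows [239. 249. 235.] grip r 0.0512 off 0.0092
 folded crop rows start/end: [220. 363.] obs 228 365
-0.118 1.2 sleeve base/shank base rows [239. 247. 224.] grip r 0.0475 off 0.019
-0.118 1.4 sleeve base/shank base rows [232. 241. 223.] grip r 0.0504 off 0.0092
-0.118 1.57 sleeve base/shank base rows [225. 235. 222.] grip r 0.0512 off 0.0005
 folded crop rows start/end: [197. 343.] obs 228 365
-0.11 1.2 sleeve base/shank base rows [226. 234. 212.] grip r 0.0504 off 0.0116
-0.11 1.4 sleeve base/shank base rows [218. 228. 211.] grip r 0.0517 off 0.0013
-0.11 1.57 sleeve base/shank base rows [212. 222. 210.] grip r 0.0512 off -0.0074
 folded crop rows start/end: [176. 325.] obs 228 365
```

Call:
play_rows(commands=[[-3,0,0,0,0,0],[-2,0,1,0,0,0],[0,0,0,0,0,0]])

```text
time: 26.22
tool_pos: [0.5276, -0.1186, 0.1502]
tool_rot: [0.001, 0.682, 0.732, -0.001]
contact_force: [4.0, -6.7, -6.4]
gripper_width: 0.237
grasp_force: 60.1
```

Call:
play_rows(commands=[[0,0,0,0,0,0],[0,0,0,0,0,0],[0,0,0,0,0,0]], hand=55)

```text
time: 26.47
tool_pos: [0.5273, -0.1164, 0.1509]
tool_rot: [-0.0, 0.682, 0.732, -0.0]
contact_force: [0.8, 0.3, -0.4]
gripper_width: 0.639
grasp_force: 0.0
```

Call:
play_rows(commands=[[0,0,-20,0,0,0],[0,0,-35,0,0,0],[0,0,-35,0,0,0],[-10,0,-20,0,0,0],[-20,0,0,0,0,0]])

```text
time: 26.88
tool_pos: [0.5323, -0.1461, 0.2684]
tool_rot: [0.005, 0.68, 0.733, 0.002]
contact_force: [0.8, 0.4, 0.2]
gripper_width: 0.644
grasp_force: 0.0
```

Call:
play_rows(commands=[[-10,0,0,0,0,0],[0,0,0,0,0,0],[0,0,0,0,0,0]])

```text
time: 27.13
tool_pos: [0.5298, -0.1562, 0.2595]
tool_rot: [-0.002, 0.682, 0.732, -0.0]
contact_force: [-0.5, 0.6, -0.3]
gripper_width: 0.645
grasp_force: 0.0
```

```bash
cat > amap.py <<'E'
from cov import *
def amap(im,r0,r1,c0,c1,dr=4,dc=3):
    for r in range(r0,r1,dr): print(r,"".join("#" if v.max()<50 else "w" if int(v.max())-int(v.min())>45 else "+" if v.max()<110 else "." for v in im[r,c0:c1:dc]))
E
python3 - <<'E'
from amap import *
import pickle
f,pose,s=wrist(); pickle.dump((f,pose),open("w15.pkl","wb")); im=f["image"]; p,R=pose; cv2.imwrite("pics/w15.png",im[:,:,::-1]); print(p)
b=np.array([-.07,.9975,0]); P=np.array([.5290,-.1275,.104])
for a in (1.1,1.25,1.4,1.57):
    d=-b*np.cos(a)+np.array([0,0,1])*np.sin(a); print(a,"base,end px",proj(f,[P+d*.018,P+d*.075],pose).round(0).tolist())
amap(im,110,270,230,410)
E
```

```text
[ 0.52978101 -0.15616762  0.25945004]
1.1 base,end px [[320.0, 166.0], [320.0, 214.0]]
1.25 base,end px [[320.0, 164.0], [320.0, 203.0]]
1.4 base,end px [[320.0, 161.0], [320.0, 189.0]]
1.57 base,end px [[320.0, 157.0], [320.0, 172.0]]
110 wwwwwwwwwwwwwwwwwwwww..............++++wwwwwwwwwwwwwwwwwwwww
114 wwwwwwwwwwwwwwwwwwwwww........+..+..+++wwwwwwwwwwwwwwwwwwwww
118 wwwwwwwwwwwwwwwwwwwwww.......+++.+..+++wwwwwwwwwwwwwwwwwwwww
122 wwwwwwwwwwwwwwwwwwwwww.....++++++++++++wwwwwwwwwwwwwwwwwwwww
126 wwwwwwwwwwwwwwwwwwwwww.++++++++++++++++wwwwwwwwwwwwwwwwwwwww
130 wwwwwwwwwwwwwwwwwwwwww.++++++++++++++++wwwwwwwwwwwwwwwwwwwww
134 wwwwwwwwwwwwwwwwwwwwww.++++++++++++++++wwwwwwwwwwwwwwwwwwwww
138 wwwwwwwwwwwwwwwwwwwwww.++++++++++++++++wwwwwwwwwwwwwwwwwwwww
142 wwwwwwwwwwwwwwwwwwwwww.+++++#++++++++++wwwwwwwwwwwwwwwwwwwww
146 wwwwwwwwwwwwwwwwwwwwww.+++++#++++++++++wwwwwwwwwwwwwwwwwwwww
150 wwwwwwwwwwwwwwwwwwwwww.++..#####+...+++wwwwwwwwwwwwwwwwwwwww
154 wwwwwwwwwwwwwwwwwwwwww+++..######+..+++wwwwwwwwwwwwwwwwwwwww
158 wwwwwwwwwwwwwwwwwwwwww+++.########..+++wwwwwwwwwwwwwwwwwwwww
162 wwwwwwwwwwwwwww
[... 1035 characters left out ...]
...............++++++++++...............wwwwwwwwww
230 wwwwwwwwww................+++++++++...............wwwwwwwwww
234 wwwwwwwwwww................++++++................wwwwwwwwwww
238 wwwwwwwwwwww.....................................wwwwwwwwwww
242 wwwwwww...ww....................................ww..+wwwwwww
246 wwwwww++++#ww......+++.................+++.....w##+++.wwwwww
250 wwwww.+++###ww.....+++.................+++....ww##++++wwwwww
254 ww##++++####www..............................www###++++##www
258 w###++++####wwwww...........++++............wwww####++++###w
262 ###++++#####wwwwww...........++...........wwwwww####++++###w
266 ###++++#####wwwwwwwww..................wwwwwwww+#####++++###
```

The printed map puts the sleeve's end-face centre at row about 172, column 320, which matches a fully upright, latched handle. Next I'll grip it from above and wind.

Call:
play_rows(commands=[[10,0.4,10,0,0,0],[10,0.4,10,0,0,0],[8.7,0.4,10,0,0,0],[0,0,20,0,0,0],[0,0,0,0,0,0]])

```text
time: 27.6
tool_pos: [0.5269, -0.125, 0.2051]
tool_rot: [-0.004, 0.681, 0.732, -0.002]
contact_force: [-0.5, 0.3, -1.6]
gripper_width: 0.646
grasp_force: 0.0
```

Call:
play_rows(commands=[[0,0,0,0,0,0],[0,0,0,0,0,0]])

```text
time: 27.77
tool_pos: [0.5296, -0.1272, 0.2108]
tool_rot: [-0.0, 0.681, 0.732, -0.0]
contact_force: [-0.3, 0.1, -0.4]
gripper_width: 0.642
grasp_force: 0.0
```

```bash
python3 - <<'E'
from amap import *
f,pose,s=wrist(); im=f["image"]; print(pose[0],delta((.529,-.1275),.147)); print(proj(f,[[.529,-.1275,.179]],pose)); cv2.imwrite("pics/w16.png",im[:,:,::-1])
amap(im,200,300,250,400,4,3)
E
```

```text
[ 0.52962093 -0.12719211  0.21084749] [ 0.2 -1.1 64.6]
[[317.07416375 240.57175635]]
200 wwwwww++++++++++...+#####+...+++++++++++wwwwwwwwww
204 wwwww+++++++...+..+########..+...+++++++wwwwwwwwww
208 wwwww....+.....+..#########..+.....++...+wwwwwwwww
212 wwwww..........+..#########+.+.......+.++wwwwwwwww
216 wwwww.............#########+...........++wwwwwwwww
220 wwwww............+##########.............wwwwwwwww
224 wwww.............###########..............wwwwwwww
228 www..............###########..............wwwwwwww
232 ww.......+++.....###########.....+++.......wwwwwww
236 ww.......+++.....###########+....++++.......wwwwww
240 w...............+############...............wwwwww
244 +++##...........+###########.............+#+++.www
248 +++##............###########.............+##+++www
252 ++###.............#########..............###++++++
256 ++###.............#+#######+.............####++++#
260 +####............+++++++++++..........++.####++++#
264 +####+++........+++++++++++++........++++#####++++
268 ######++........+++++++++++++........+++######++++
272 #####+...........+++++++++++............+######+++
276 #####+............++++++++++............+######+++
280 #####..............+++++++...............######+..
284 #####.................+..................######+.+
288 ####+....................................+########
292 ####......++++..................++++.....w########
296 ####w.....++++..................+++.....ww+#######
```

Call:
play_rows(commands=[[0,-0.8,20,0,0,0],[0,0,20,0,0,0],[0,0,17,0,0,0],[0,0,7,0,0,0],[0,0,0,0,0,0]])

```text
time: 28.23
tool_pos: [0.5281, -0.1276, 0.1456]
tool_rot: [-0.001, 0.682, 0.732, -0.0]
contact_force: [-0.7, 0.3, 0.1]
gripper_width: 0.644
grasp_force: 0.0
```

Call:
play_rows(commands=[[0,0,0,0,0,0],[0,0,0,0,0,0]])

```text
time: 28.4
tool_pos: [0.5299, -0.1283, 0.1487]
tool_rot: [0.001, 0.682, 0.732, 0.001]
contact_force: [0.2, 0.2, -0.5]
gripper_width: 0.642
grasp_force: 0.0
```

Call:
play_rows(commands=[[0,0,0,0,0,0],[0,0,0,0,0,0],[0,0,0,0,0,0],[0,0,0,0,0,0],[0,0,0,0,0,0]], hand=12)

```text
time: 28.82
tool_pos: [0.5294, -0.128, 0.1482]
tool_rot: [0.001, 0.681, 0.732, 0.0]
contact_force: [-1.5, 0.7, 6.3]
gripper_width: 0.246
grasp_force: 59.0
```

Call:
play_rows(commands=[[-0.3,6.5,0,0,0,0],[-0.8,6.5,0,0,0,0],[-1.4,6.4,0,0,0,0],[-2,6.2,0,0,0,0],[0,0,0,0,0,0]])

```text
time: 29.23
tool_pos: [0.5563, -0.1313, 0.1482]
tool_rot: [0.002, 0.682, 0.732, 0.0]
contact_force: [1.9, -1.1, 5.5]
gripper_width: 0.244
grasp_force: 59.0
```

The wheel turns freely, so I'll keep winding.

Call:
play_rows(commands=[[-5.5,11.9,0,0,0,0],[-7.5,10.7,0,0,0,0],[-9.2,9.2,0,0,0,0],[-10.7,7.5,0,0,0,0],[-11.9,5.5,0,0,0,0]])

```text
time: 29.65
tool_pos: [0.6025, -0.1723, 0.1481]
tool_rot: [-0.001, 0.681, 0.732, -0.001]
contact_force: [-5.6, 0.4, 8.2]
gripper_width: 0.243
grasp_force: 59.8
```

Call:
play_rows(commands=[[-12.6,3.4,0,0,0,0],[-13,1.1,0,0,0,0],[-13,-1.1,0,0,0,0],[-12.6,-3.4,0,0,0,0],[-11.9,-5.5,0,0,0,0]])

```text
time: 30.07
tool_pos: [0.6019, -0.235, 0.1481]
tool_rot: [-0.0, 0.681, 0.732, 0.001]
contact_force: [-3.0, 3.9, 8.8]
gripper_width: 0.246
grasp_force: 59.8
```

Call:
play_rows(commands=[[-10.7,-7.5,0,0,0,0],[-9.2,-9.2,0,0,0,0],[-7.5,-10.7,0,0,0,0],[-5.5,-11.9,0,0,0,0],[-3.4,-12.6,0,0,0,0]])

```text
time: 30.48
tool_pos: [0.5532, -0.2756, 0.1482]
tool_rot: [0.002, 0.682, 0.732, 0.001]
contact_force: [2.3, 2.9, 6.2]
gripper_width: 0.241
grasp_force: 59.6
```

Call:
play_rows(commands=[[-1.1,-13,0,0,0,0],[0,0,0,0,0,0],[0,0,0,0,0,0]])

```text
time: 30.73
tool_pos: [0.5386, -0.2779, 0.1482]
tool_rot: [0.0, 0.682, 0.732, -0.0]
contact_force: [-1.2, 0.3, 8.1]
gripper_width: 0.239
grasp_force: 59.9
```

```bash
python3 - <<'E'
from h import *
s,p,R=tool(); print(p,R.round(3)); 
b=np.array([[.9975,.07],[-.07,.9975]]); r=b@(p[:2]-[.5343,-.2023]); print(r,np.hypot(*r),np.degrees(np.arctan2(r[0],r[1])))
E
```

```text
[ 0.53858653 -0.27791101  0.1481691 ] [[-0.07   0.998 -0.   ]
 [ 0.998  0.07  -0.001]
 [-0.001 -0.    -1.   ]]
[-0.00101695 -0.07572204] 0.07572886853104098 -179.23055795098725
```

Half a turn is done with low forces. Now the second half.

Call:
play_rows(commands=[[1.1,-13,0,0,0,0],[3.4,-12.6,0,0,0,0],[5.5,-11.9,0,0,0,0],[7.5,-10.7,0,0,0,0],[9.2,-9.2,0,0,0,0]])

```text
time: 31.15
tool_pos: [0.4804, -0.2558, 0.1482]
tool_rot: [0.002, 0.682, 0.732, -0.0]
contact_force: [4.0, -0.9, 5.6]
gripper_width: 0.24
grasp_force: 60.1
```

Call:
play_rows(commands=[[10.7,-7.5,0,0,0,0],[11.9,-5.5,0,0,0,0],[12.6,-3.4,0,0,0,0],[13,-1.1,0,0,0,0],[13,1.1,0,0,0,0]])

```text
time: 31.57
tool_pos: [0.4592, -0.1957, 0.1482]
tool_rot: [0.002, 0.682, 0.732, -0.001]
contact_force: [0.2, -2.0, 6.1]
gripper_width: 0.246
grasp_force: 60.4
```

Call:
play_rows(commands=[[12.6,3.4,0,0,0,0],[11.9,5.5,0,0,0,0],[10.7,7.5,0,0,0,0],[9.2,9.2,0,0,0,0],[7.5,10.7,0,0,0,0]])

```text
time: 31.98
tool_pos: [0.492, -0.1407, 0.1481]
tool_rot: [0.001, 0.681, 0.732, -0.001]
contact_force: [-1.1, -2.6, 7.7]
gripper_width: 0.243
grasp_force: 60.5
```

Call:
play_rows(commands=[[5.5,11.9,0,0,0,0],[3.4,12.6,0,0,0,0],[1.1,13,0,0,0,0],[0,0,0,0,0,0],[0,0,0,0,0,0]])

```text
time: 32.4
tool_pos: [0.5301, -0.1281, 0.1482]
tool_rot: [0.002, 0.681, 0.732, 0.001]
contact_force: [2.1, 0.2, 5.9]
gripper_width: 0.236
grasp_force: 60.4
```

```bash
cat > ang.py <<'E'
from h import *
s,p,R=tool(); b=np.array([[.9975,.07],[-.07,.9975]]); r=b@(p[:2]-[.5343,-.2023]); print(p,r,np.hypot(*r),np.degrees(np.arctan2(r[0],r[1])))
E
python3 ang.py
```

```text
[ 0.53006411 -0.12807877  0.14818567] [0.00097018 0.07433219] 0.0743385220201747 0.7477815401360306
```

Full turn. Now the last half turn, plus a small overrun to reach the stop.

Call:
play_rows(commands=[[-1.1,13,0,0,0,0],[-3.4,12.6,0,0,0,0],[-5.5,11.9,0,0,0,0],[-7.5,10.7,0,0,0,0],[-9.2,9.2,0,0,0,0]])

```text
time: 32.82
tool_pos: [0.5878, -0.1507, 0.1481]
tool_rot: [-0.0, 0.681, 0.732, -0.0]
contact_force: [-5.5, -1.4, 10.2]
gripper_width: 0.24
grasp_force: 61.0
```

Call:
play_rows(commands=[[-10.7,7.5,0,0,0,0],[-11.9,5.5,0,0,0,0],[-12.6,3.4,0,0,0,0],[-13,1.1,0,0,0,0],[-13,-1.1,0,0,0,0]])

```text
time: 33.23
tool_pos: [0.6086, -0.2103, 0.1481]
tool_rot: [-0.0, 0.681, 0.732, 0.0]
contact_force: [-4.0, 3.1, 8.5]
gripper_width: 0.245
grasp_force: 60.9
```

Call:
play_rows(commands=[[-12.6,-3.4,0,0,0,0],[-11.9,-5.5,0,0,0,0],[-10.7,-7.5,0,0,0,0],[-9.2,-9.2,0,0,0,0],[-7.5,-10.7,0,0,0,0]])

```text
time: 33.65
tool_pos: [0.5764, -0.2649, 0.1482]
tool_rot: [0.001, 0.682, 0.732, 0.001]
contact_force: [2.4, 3.6, 6.2]
gripper_width: 0.239
grasp_force: 60.7
```

Call:
play_rows(commands=[[-5.5,-11.9,0,0,0,0],[-3.4,-12.6,0,0,0,0],[-1.1,-12,0,0,0,0],[0,0,0,0,0,0],[0,0,0,0,0,0]])

```text
time: 34.07
tool_pos: [0.5394, -0.2779, 0.1482]
tool_rot: [0.0, 0.682, 0.732, -0.001]
contact_force: [-2.0, -0.4, 7.9]
gripper_width: 0.242
grasp_force: 60.6
```

Call:
play_rows(commands=[[0,-2,0,0,0,0],[0,0,0,0,0,0],[0,0,0,0,0,0]])

```text
time: 34.32
tool_pos: [0.539, -0.2778, 0.1482]
tool_rot: [0.002, 0.682, 0.732, 0.0]
contact_force: [2.2, -0.9, 5.2]
gripper_width: 0.243
grasp_force: 60.3
```

```bash
python3 ang.py
```

```text
[ 0.53898403 -0.2778425   0.14822776] [-0.00061565 -0.07568153] 0.0756840299258461 -179.5339203893144
```

Call:
play_rows(commands=[[0,-3,0,0,0,0],[0,0,0,0,0,0],[0,0,0,0,0,0]])

```text
time: 34.57
tool_pos: [0.5384, -0.2779, 0.1483]
tool_rot: [0.004, 0.682, 0.732, 0.003]
contact_force: [12.0, -0.3, -0.1]
gripper_width: 0.236
grasp_force: 60.4
```

Call:
play_rows(commands=[[0,-2,0,0,0,0],[0,0,0,0,0,0],[0,0,0,0,0,0]])

```text
time: 34.82
tool_pos: [0.5381, -0.2779, 0.1483]
tool_rot: [0.006, 0.681, 0.732, 0.004]
contact_force: [17.7, -0.7, -2.3]
gripper_width: 0.238
grasp_force: 59.9
```

At the stop. I'll release, rise and find the brake knob.

Call:
play_rows(commands=[[0,5,0,0,0,0],[0,0,0,0,0,0]])

```text
time: 34.98
tool_pos: [0.5394, -0.2778, 0.1482]
tool_rot: [0.001, 0.681, 0.732, 0.0]
contact_force: [1.9, -0.6, 6.4]
gripper_width: 0.243
grasp_force: 61.0
```

Call:
play_rows(commands=[[0,0,0,0,0,0],[0,0,0,0,0,0],[0,0,0,0,0,0]], hand=55)

```text
time: 35.23
tool_pos: [0.5372, -0.2767, 0.1453]
tool_rot: [-0.002, 0.682, 0.732, -0.0]
contact_force: [-0.6, 0.3, -0.1]
gripper_width: 0.641
grasp_force: 0.0
```

Call:
play_rows(commands=[[0,0,-20,0,0,0],[0,0,-35,0,0,0],[0,0,-35,0,0,0],[20,8,-20,0,0,0],[38,8,0,0,0,0]])

```text
time: 35.65
tool_pos: [0.5519, -0.2216, 0.263]
tool_rot: [0.005, 0.683, 0.73, 0.001]
contact_force: [0.7, -0.5, 0.6]
gripper_width: 0.645
grasp_force: 0.0
```

Call:
play_rows(commands=[[38,8,0,0,0,0],[38,8,0,0,0,0],[30,8,0,0,0,0],[0,0,0,0,0,0],[0,0,0,0,0,0]])

```text
time: 36.07
tool_pos: [0.5662, -0.1095, 0.2559]
tool_rot: [-0.001, 0.68, 0.733, -0.001]
contact_force: [-0.3, -0.5, 0.2]
gripper_width: 0.644
grasp_force: 0.0
```

```bash
python3 - <<'E'
from amap import *
import pickle
f,pose,s=wrist(); pickle.dump((f,pose),open("w17.pkl","wb")); im=f["image"]; print(pose[0]); cv2.imwrite("pics/w17.png",im[:,:,::-1])
for X in [(.562,-.029,.129),(.662,-.022,.129)]: print(proj(f,[X],pose).round(0))
amap(im,60,290,200,560,6,5)
E
```

```text
[ 0.5661584  -0.10948103  0.25589799]
[[320.  97.]]
[[438. 103.]]
60 .............w....................w+........+###+.....w+............wwww
66 .............w....................w+..................w+.+..........wwww
72 .............w...................+.+..................w+.w+........wwwww
78 +++++++++++++++wwwwwwwwwwwwwwww.+ww.+++...............w+.ww++.....wwwwww
84 +..+.+.......wwwwwwwww#####wwwwwwwwwwwwwwwwwwwwww+++.....wwwwwwwwwwwwwww
90 .....................#######...........++.wwwwwwwwww+wwwwwwwwwwwwwwwwwww
96 .....................#######++++++++++++++w+.........wwwwwwwwwwwwwwwwwww
102 .....................#######.+++++.+++++++ww+++++++++wwwwwwwwwwwwwwwwwww
108 +++++wwwwwww.........#######..............w+.....+.++wwwwwwwwwwwwwwwwwww
114 wwwwwwwwwwww..wwwwwww+######wwwwwwwwww....w+.........wwwwwwwwwwwwwwwwwww
120 wwwwwwwwwwww..+++++++++++++#wwwwwwwwwwwwwwwwwwwwwwwwwwwwwwwwwwwwwwwwwwww
126 wwwwwwwwwwww...++++++++++++#wwwwwwwwwwwwwwwwwwwwwwwwwwwwwwwwwwwwwwwwwwww
132 wwwwwwwwwwww.........+++++++wwwwwwwwwwwwwwwwwwwwwwwwwwwwwwwwwwwwwwwwwwww
138 wwwwwwwwwwww+.........+wwwwwwwwwwwww
[... 1261 characters left out ...]
wwww+++
240 wwwwww.......................wwwwwwwwwwwwwwwwwwwwwww.......wwwwwwwww++++
246 wwwwww....++#..++++..........wwwwww#++wwwwwwwwwwwwwwwww.wwwwwwwwwwww++++
252 wwwwww..+++##.++++++.........wwwwww##+++wwwwwwwwwwwwwwwwwwwwwwwwwwww++++
258 wwwwww.##++##.++++++.....++..wwwwww##+++#wwwwwwwwwwwwwwwwwwwwwwwwww+++++
264 wwwwww##++###.++++++.........wwwwww###++##wwwwwwwwwwwwwwwwwwwwwwwww+++++
270 wwwww+#+++###+..+++.........+wwwwww###+++##wwwwwwwwwwwwwwwwwwwwwww++++++
276 wwwww##+++###+..............wwwwwww####++##wwwwwwwwwwwwwwwwwwwwwww++++++
282 www#####+####.........++...wwwwwwww####+#####wwwwwwwwwwwwwwwwwwwww+#+++#
288 ww###########....+...++++.wwwwwwwww###########wwww#####wwwwwwwwww+++++++
```

The knob is still at (.562,-.029), fixed to the bed. I'll push it home with closed fingers.

Call:
play_rows(commands=[[20,0.4,10,0,0,0],[30,0.6,20,0,0,0],[30.6,0.5,20,0,0,0],[0,0,25,0,0,0],[0,0,15,0,0,0]], hand=0)

```text
time: 36.53
tool_pos: [0.5609, -0.0303, 0.1638]
tool_rot: [-0.002, 0.681, 0.732, -0.001]
contact_force: [-0.9, 0.5, -0.3]
gripper_width: 0.002
grasp_force: 0.0
```

Call:
play_rows(commands=[[0,0,8,0,0,0],[0,0,0,0,0,0],[0,0,0,0,0,0]])

```text
time: 36.78
tool_pos: [0.5625, -0.0315, 0.1589]
tool_rot: [-0.0, 0.682, 0.731, -0.0]
contact_force: [-0.4, 0.5, 0.2]
gripper_width: -0.003
grasp_force: 0.0
```

```bash
python3 -c "
from cov import *
print(tool()[1],delta((.562,-.029),.128))"
```

```text
[ 0.56251281 -0.03151008  0.1589405 ] [ 2.5 -0.3 30.9]
```

Call:
play_rows(commands=[[2.5,0,6,0,0,0],[0,0,5,0,0,0],[0,0,4,0,0,0],[0,0,4,0,0,0],[0,0,4,0,0,0]])

```text
time: 37.2
tool_pos: [0.5628, -0.0281, 0.1366]
tool_rot: [0.001, 0.681, 0.732, 0.0]
contact_force: [-2.2, -0.7, 4.8]
gripper_width: -0.003
grasp_force: 2.2
```

Call:
play_rows(commands=[[0,0,3,0,0,0],[0,0,3,0,0,0],[0,0,2,0,0,0],[0,0,0,0,0,0],[0,0,0,0,0,0]])

```text
time: 37.62
tool_pos: [0.5628, -0.028, 0.1281]
tool_rot: [0.001, 0.681, 0.732, 0.0]
contact_force: [1.2, -0.9, 2.4]
gripper_width: 0.003
grasp_force: 1.4
```

Call:
play_rows(commands=[[0,0,2,0,0,0],[0,0,0,0,0,0],[0,0,0,0,0,0]])

```text
time: 37.87
tool_pos: [0.5629, -0.028, 0.128]
tool_rot: [0.001, 0.681, 0.732, 0.0]
contact_force: [-3.2, -0.4, 11.5]
gripper_width: 0.001
grasp_force: 5.8
```

Call:
play_rows(commands=[[0,0,2,0,0,0],[0,0,0,0,0,0],[0,0,0,0,0,0]])

```text
time: 38.12
tool_pos: [0.5631, -0.028, 0.1279]
tool_rot: [0.0, 0.681, 0.732, 0.0]
contact_force: [-9.1, -0.5, 20.2]
gripper_width: 0.002
grasp_force: 10.1
```

Call:
play_rows(commands=[[0,0,-6,0,0,0],[0,0,-20,0,0,0],[0,0,-35,0,0,0],[0,0,-35,0,0,0],[-20,0,-30,0,0,0]])

```text
time: 38.53
tool_pos: [0.5632, -0.0455, 0.2507]
tool_rot: [-0.001, 0.68, 0.733, 0.0]
contact_force: [1.9, -1.3, -0.3]
gripper_width: 0.002
grasp_force: 0.0
```

Call:
play_rows(commands=[[-38,0,0,0,0,0],[-38,0,0,0,0,0],[-38,-6,0,0,0,0],[-38,-8,0,0,0,0],[-18,-8,0,0,0,0]])

```text
time: 38.95
tool_pos: [0.553, -0.2223, 0.2485]
tool_rot: [-0.001, 0.682, 0.731, -0.001]
contact_force: [0.5, 0.2, 0.4]
gripper_width: 0.001
grasp_force: 0.0
```

Call:
play_rows(commands=[[-10,0,0,0,0,0],[0,0,0,0,0,0],[0,0,0,0,0,0]])

```text
time: 39.2
tool_pos: [0.5546, -0.2283, 0.2491]
tool_rot: [-0.001, 0.682, 0.732, 0.0]
contact_force: [0.6, 0.1, -0.1]
gripper_width: -0.001
grasp_force: 0.0
```

```bash
python3 - <<'E'
from amap import *
import pickle
f,pose,s=wrist(); pickle.dump((f,pose),open("w18.pkl","wb")); im=f["image"]; print(pose[0],s["joint_pos"].round(2)); cv2.imwrite("pics/w18.png",im[:,:,::-1])
for X in [(.5343,-.2023,.104),(.5395,-.2771,.104),(.5395,-.2771,.179)]: print(proj(f,[X],pose).round(0))
amap(im,110,300,230,410,4,3)
E
```

```text
[ 0.55463907 -0.22827615  0.24910899] [-0.51 -0.01  1.67  0.    1.48 -0.59]
[[297. 157.]]
[[299. 234.]]
[[293. 275.]]
110 wwwwwww...............+++................wwwwwwwwwwwwwwwwwww
114 wwwww.....................................wwwwwwwwwwwwwwwwww
118 wwwww.....+++....................++++......wwwwwwwwwwwwwwwww
122 wwww......+++....................++++.......wwwwwwwwwwwwwwww
126 www........++.....................+.........wwwwwwwwwwwwwwww
130 www..........................................wwwwwwwwwwwwwww
134 ww...........................................wwwwwwwwwwwwwww
138 ww...................++++.....................wwwwwwwwwwwwww
142 ww.................++++++++...................wwwwwwwwwwwwww
146 ww................+++++++++++.................wwwwwwwwwwwwww
150 ww.....+..........+++++++++++.........+++.....wwwwwwwwwwwwww
154 w.....+++........++++++++++++.........+++.....wwwwwwwwwwwwww
158 ww....+++.........+++++++++++.........+++.....wwwwwwwwwwwwww
162 ww................+++++++++++.................wwwwwwwwwwwwww
166 ww.................+++++++++.................wwwwwwwwwwwwwww
170 ww.
[... 1437 characters left out ...]
wwwwwwww#######++++##++++####wwwwwwwwwwwwwwwwwwwww
262 ++wwwwwwwwwwwwwwww######+++++##++++#####wwwwwwwwwwwwwwwwwwww
266 +#wwwwwwwwwwwwwwww######+++++##++++#####wwwwwwwwwwwwww++wwww
270 +#wwwwwwwwwwwwwww+######+++++##++++#####wwwwwwwwwww+++...++w
274 ++wwwwwwwwwwwwwww#######+++++##++++#####wwwwwwwww++.........
278 +++wwwwwwwwwwwwww+#########.+##.+########wwwwwww++..........
282 +++ww+#++wwwwwwww+##########+##+##########wwwww++++++++.....
286 ++#########wwww++##########################wwww++#########..
290 ###########++#################################++############
294 ############################################################
298 ############################################################
```

The brake is home (tips stopped at 114 mm). Next I'll fold the handle by pushing its back side with closed fingers: first behind it, then down.

Call:
play_rows(commands=[[-20,-5,0,0,0,0],[-30,-7,0,0,0,0],[-27.6,-6.6,0,0,0,0],[0,0,25,0,0,0],[0,0,25,0,0,0]])

```text
time: 39.67
tool_pos: [0.5432, -0.3081, 0.2018]
tool_rot: [0.003, 0.681, 0.732, 0.001]
contact_force: [0.4, 1.4, -0.4]
gripper_width: -0.002
grasp_force: 0.0
```

Call:
play_rows(commands=[[0,0,20,0,0,0],[0,0,10,0,0,0],[0,0,0,0,0,0],[0,0,0,0,0,0],[0,0,0,0,0,0]])

```text
time: 40.08
tool_pos: [0.5427, -0.3075, 0.1718]
tool_rot: [0.001, 0.681, 0.732, 0.0]
contact_force: [0.2, 0.2, 0.3]
gripper_width: -0.002
grasp_force: 0.0
```

```bash
python3 -c "
from cov import *
print(tool()[1],delta((.5416,-.307),.168))"
```

```text
[ 0.54272209 -0.30750083  0.17177778] [ 0.6 -1.1  3.8]
```

Call:
play_rows(commands=[[4,-1.1,3.8,0,0,0],[4.6,0,0,0,0,0],[4,0,0,0,0,0],[4,0,0,0,0,0],[0,0,0,0,0,0]])

```text
time: 40.5
tool_pos: [0.5401, -0.2915, 0.1681]
tool_rot: [0.002, 0.681, 0.732, 0.0]
contact_force: [0.5, -4.4, 4.7]
gripper_width: 0.002
grasp_force: 2.0
```

Call:
play_rows(commands=[[4,0,0,0,0,0],[4,0,0,0,0,0],[4,0,0.5,0,0,0],[0,0,0,0,0,0],[0,0,0,0,0,0]])

```text
time: 40.92
tool_pos: [0.5387, -0.279, 0.1662]
tool_rot: [0.0, 0.681, 0.732, 0.0]
contact_force: [-0.1, -2.4, 4.3]
gripper_width: -0.0
grasp_force: 2.0
```

The handle is folding. I'll follow the arc down.

Call:
play_rows(commands=[[6.5,0,0.5,0,0,0],[6,0,2.5,0,0,0],[6,0,3,0,0,0],[5.1,0,4.2,0,0,0],[5.1,0,4.4,0,0,0]])

```text
time: 41.33
tool_pos: [0.5361, -0.2501, 0.1502]
tool_rot: [-0.0, 0.681, 0.732, -0.0]
contact_force: [0.1, -4.2, 1.9]
gripper_width: 0.003
grasp_force: 2.1
```

Call:
play_rows(commands=[[3.9,0,5.4,0,0,0],[3.8,0,5.5,0,0,0],[2.3,0,6,0,0,0],[2.2,0,4,0,0,0],[0,0,0,0,0,0]])

```text
time: 41.75
tool_pos: [0.5351, -0.2375, 0.129]
tool_rot: [-0.001, 0.681, 0.732, 0.0]
contact_force: [-0.5, -0.1, 0.7]
gripper_width: 0.001
grasp_force: 0.0
```

Call:
play_rows(commands=[[0,0,2,0,0,0],[0,0,0,0,0,0],[0,0,0,0,0,0]])

```text
time: 42.0
tool_pos: [0.5359, -0.2374, 0.1286]
tool_rot: [-0.001, 0.682, 0.732, 0.001]
contact_force: [-0.2, 2.4, 6.4]
gripper_width: -0.0
grasp_force: 2.8
```

Call:
play_rows(commands=[[0,0,2,0,0,0],[0,0,0,0,0,0],[0,0,0,0,0,0]])

```text
time: 42.25
tool_pos: [0.5368, -0.2373, 0.1283]
tool_rot: [0.0, 0.681, 0.732, 0.002]
contact_force: [-0.7, 3.8, 11.2]
gripper_width: -0.002
grasp_force: 5.4
```

Call:
play_rows(commands=[[0,0,1,0,0,0],[0,0,0,0,0,0],[0,0,0,0,0,0]])

```text
time: 42.5
tool_pos: [0.5373, -0.2373, 0.1281]
tool_rot: [0.001, 0.681, 0.732, 0.002]
contact_force: [-0.3, 4.6, 13.5]
gripper_width: -0.003
grasp_force: 6.9
```

Flat at its stop. I'll retreat and verify everything.

Call:
play_rows(commands=[[0,0,-10,0,0,0],[0,0,-30,0,0,0],[0,0,-40,0,0,0],[0,0,-40,0,0,0],[0,0,-35,0,0,0]])

```text
time: 42.92
tool_pos: [0.535, -0.2375, 0.2814]
tool_rot: [-0.001, 0.681, 0.732, 0.0]
contact_force: [0.4, -0.2, 0.2]
gripper_width: 0.004
grasp_force: 0.0
```

Call:
play_rows(commands=[[30,0,-10,0,0,0],[38,5,0,0,0,0],[38,5,0,0,0,0],[38,5,0,0,0,0],[38,5,0,0,0,0]])

```text
time: 43.33
tool_pos: [0.5416, -0.0533, 0.2891]
tool_rot: [-0.002, 0.682, 0.732, -0.0]
contact_force: [1.0, 0.0, 0.1]
gripper_width: -0.003
grasp_force: 0.0
```

Call:
play_rows(commands=[[30,0,0,0,0,0],[0,0,0,0,0,0],[0,0,0,0,0,0],[0,0,0,0,0,0]])

```text
time: 43.67
tool_pos: [0.54, -0.0255, 0.2893]
tool_rot: [-0.001, 0.681, 0.732, -0.0]
contact_force: [-0.3, 0.1, 0.6]
gripper_width: -0.002
grasp_force: 0.0
```

```bash
python3 - <<'E'
from amap import *
import pickle
f,pose,s=wrist(); pickle.dump((f,pose),open("w19.pkl","wb")); im=f["image"]; p,R=pose; print(p,s["time"]); cv2.imwrite("pics/w19.png",im[:,:,::-1])
d=np.array([.0998,.007])
m=[np.array(x)+d for x in [(.4458,.1434),(.5504,.1506),(.4529,.0397),(.5577,.0470)]]
for c in m[2:]:
    u=proj(f,[[*c,.097]],pose)[0]; g=im.max(2); box=np.zeros_like(g); cv2.circle(box,tuple(int(v) for v in u),45,1,-1)
    n,l,st,cc=cv2.connectedComponentsWithStats(((g<60)&(box>0)).astype(np.uint8)); k=1+st[1:,4].argmax()
    cn=max(cv2.findContours((l==k).astype(np.uint8),0,1)[0],key=len)[:,0]; e=cv2.fitEllipse(cast(f,cn,.097,pose)[:,:2].astype(np.float32)); print("seal",e[0],e[1],"expected",c)
for c in m[:2]:
    u=proj(f,[[*c,.128]],pose)[0]; x,y=u.astype(int); print("cover knob expected px",u)
    amap(im,max(y-60,0),y+64,x-70,x+70,5,3)
print(proj(f,[[.534,-.2015,.104],[.5395,-.277,.104],[.562,-.029,.114]],pose))
sc=imaging.grab_frame("scene"); cv2.imwrite("pics/scene9.png",sc["image"][:,:,::-1])
a=imaging.grab_frame("side"); cv2.imwrite("pics/side9.png",a["image"][:,:,::-1])
for n in("scene","side"):
    A=cv2.imread(f"pics/{n}0.png").astype(int);B=cv2.imread(f"pics/{n}9.png").astype(int); D=(abs(A-B).max(2)>45).astype(np.uint8)
    D=cv2.morphologyEx(D,cv2.MORPH_OPEN,np.ones((3,3),np.uint8)); _,_,st,_=cv2.connectedComponentsWithStats(D); print(n,[x.tolist() for x in st[1:] if x[4]>40])
E
```

```text
[ 0.53995781 -0.0254804   0.28928451] 43.6667
seal (0.5535464286804199, 0.044797103852033615) (0.06500566750764847, 0.06524781882762909) expected [0.5527 0.0467]
seal (0.6570858955383301, 0.05228591710329056) (0.06504517793655396, 0.06567803025245667) expected [0.6575 0.054 ]
cover knob expected px [337.86915863   0.86325277]
0 wwwww..w...............................++......
5 .......w...............................++......
10 .......w............+.......+..........++.....+
15 .......w.............+++++++...........++......
20 ++++++.w..............++++.............++.....+
25 ++++++.w.....+.........................++.....+
30 .......w......+........................++......
35 .......w........+...............+......++......
40 .......w..........++.........++........++......
45 .......w..............++++.............++......
50 .......w...............................++......
55 .......w...............................++......
60 .......ww+++++++++++++++++++++++++++++w++++++++
cover knob expected px [444.47931423  11.03604497]
0 ...+++..........................w++.wwwwwww++++
5 ...+++..
[... 1681 characters left out ...]
, 11, 8, 62], [311, 49, 22, 25, 393], [361, 55, 6, 22, 99], [374, 55, 129, 23, 1598], [349, 56, 5, 22, 82], [457, 68, 77, 103, 1638], [543, 72, 8, 11, 57], [319, 75, 23, 13, 180], [611, 74, 10, 5, 48], [588, 78, 27, 35, 436], [485, 83, 63, 80, 1126], [554, 89, 54, 85, 2422], [312, 107, 38, 29, 669], [336, 144, 102, 37, 1206], [309, 151, 27, 25, 375], [489, 175, 91, 38, 1341], [280, 182, 28, 19, 349], [339, 185, 30, 20, 403], [377, 184, 67, 134, 2892], [463, 191, 11, 20, 96], [474, 199, 33, 27, 625], [274, 206, 30, 15, 280], [357, 209, 10, 16, 122], [514, 209, 23, 26, 425], [430, 239, 45, 84, 1844], [465, 249, 13, 8, 61], [391, 273, 9, 9, 47], [287, 276, 25, 22, 431], [316, 285, 26, 22, 463]]
```

```bash
python3 -c "
from plant import manip
print(manip.job_done())"
```

```text
the job is handed in; nothing more can be done
None
```

I ran the whole job in order and handed it in at about 44 s; no verdict came back. Both loose covers sit seated on their own moulds, the carriage was wound to the far stop, the brake knob was pushed home and the crank was folded flat. The camera check showed no bystander moved.

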